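Put the loose optics away in the pry-open case

TASK

Put the loose mounted optics away: with the flat blade pry open the lid of the wooden case at its notch and swing the lid right back, then lay every lens cell and filter mount that is out on the bench flat in the case, one to a compartment. Close the lid and swing the hasp over until it lies flat on the lid with the staple in its slot. Leave the blade lying across both forks of its rest, and leave the other things on the bench alone.

Things in the scene. Friction and masses are not known exactly. Their poses are not given: they have to be found in the camera images.
- case: fixed wooden case, 120 mm deep (x, front to hinge), 176 wide (y, left seen from the front), 61 high with lid; origin centre of underside. Walls 6 mm, top at z 55 mm; inner floor z 20, inside 108 x 164. Crossed dividers 4 mm thick, 12 high above the floor make four compartments 52 x 80 centred at x -28 and +28, y -42 and +42 mm
- notch (a point): centre of the pry notch, at the outer face of the case's front wall: an opening 50 mm wide (along case y) and 10 mm high (z 45 to 55 mm) just below the closed lid, right through the 6 mm wall; axes as the case's
- case_lid (a joint): lid angle, rad: 0 shut, grows as it opens upward and back, 2.1 at the stop. A flat board 120 x 176 x 6 mm flush with the case walls, 110 g, no handle; the hinge is stiff, so the lid stays where it is left
- lid_hinge (a point): hinge axis of the lid (along case y), at the top of the back wall, case x +60, z 55 mm; the underside of the lid passes through it. Its axes turn with the lid
- lid_edge (a point): point on the underside of the lid at its free front edge, above the middle of the notch, 120 mm from the hinge; its x points towards the hinge, z out of the lid's upper face
- hasp (a joint): hasp angle, rad: 0 flat on the shut lid with the staple through its slot, grows as it swings up and out to the front, 1.57 upright, 2.2 at the stop. Steel strap 62 mm long, 26 wide, 3 thick, slot 24 x 14 mm (19 to 43 mm from the hinge); stays where left. Staple: wire loop 10 mm high, 11 wide on the lid at case x -34, y -45 mm
- hasp_hinge (a point): hinge axis of the hasp (along case y), just in front of the case: case x -64, y -45, z 63.5 mm
- hasp_tip (a point): free end of the hasp, 62 mm from its hinge, in the middle of its width
- blade: pry blade, loose, 70 g: a wooden handle 120 mm long (x), 18 mm wide (y), 22 mm high (z), with a flat steel blade 55 mm long, 20 mm wide, 2.5 mm thick from the handle's +x end (x 60 to 115 mm) at mid height (z 11 mm). Origin at the centre of the handle's underside
- blade_tip (a point): middle of the blade's front edge, x 115, z 11 mm in the blade's frame
- rest: fixed aluminium rest for the blade: base 120 x 44 x 6 mm with two upright forks 12 mm thick at x -48 and +48 mm; origin centre of underside, x along the tool to be laid on it. Each fork has a channel 24 mm wide along x, floor at z 34 mm, between cheeks 7 mm thick up to z 46 mm: the forks carry the two ends of the handle
- rest_seat (a point): middle of the rest, midway between the forks at the height of the channel floors: where the blade's origin belongs; axes as the rest's
- lens1: round lens cell, loose, aluminium with a glass face, diameter 32 mm, height 18 mm, 35 g; origin at the centre of its underside; may be absent
- lens2: round lens cell, loose, aluminium with a glass face, diameter 32 mm, height 18 mm, 35 g; origin at the centre of its underside; may be absent
- filter1: square filter mount, loose, aluminium with a round window, 30 x 30 mm, height 18 mm, 35 g; origin at the centre of its underside, x and y square to its sides; may be absent
- filter2: square filter mount, loose, aluminium with a round window, 30 x 30 mm, height 18 mm, 35 g; origin at the centre of its underside, x and y square to its sides; may be absent
- vial: bystander: amber glass vial with white cap, diameter 22 mm, height 40 mm, upright; origin under its centre
- jar: bystander: white jar, diameter 40 mm, height 45 mm; origin under its centre
- dropper: bystander: amber bottle, diameter 32 mm, height 70 mm; origin under its centre
- driver: bystander: screwdriver, 150 mm long, lying
- post_base: bystander: aluminium foot 60 x 40 x 10 mm with a steel stub post, 45 mm high
- cap: bystander: black eyepiece cap, diameter 44 mm, height 12 mm
Things that resemble listed ones, but are neither listed nor needed, are in the scene too. What is shaped like the filter2 but pink or yellow is not meant.

How it is judged:
By the outcome, as a careful person would: the job done as asked, in the order asked, and still so for the second after the job is handed in, with the robot touching nothing.
Of lens1, lens2, filter1, filter2 only 2 to 4 are there at a start; the rules pass over those that are not, and their reading is None.
At some moment in a run one of lens1, lens2, filter1, filter2 may be knocked a few centimetres aside while the robot is not near it.
It also fails if it takes over 210 s, if anything falls off the work surface, if the arm or the gripper's body presses on something with over 40 N, if the wrist force passes 120 N, or if a joint passes its speed limit or range.

ROBOT

A 6-joint arm with a two-finger parallel gripper is mounted at the origin on the work surface. World frame = base frame: x ahead of the robot, y to its left, z up, the work surface at z = 0. Lengths are in m, angles in degrees, forces in N, time in s.
With the tool pointing down it reaches from about 0.4 to 0.825 m from the base axis. Payload 7 kg.
Tool frame: the origin (TCP) lies at the centre of the arm's flange, where the gripper is bolted on; the fingertips stand 178 mm ahead of it and the grasp point (between the pads) lies 159 mm ahead of it; z points along the fingers, y is the line along which they close (so a half turn about z gives the same grasp; the last joint's range is limited). The gripper opens to 88 mm and grips with 3 to 60 N. Pads are 19 mm wide; open, the fingers measure 130 mm over their backs; the gripper's body (78 mm by 193 mm) begins 47 mm behind the grasp point.
Start: joints at [84.001, 20.546, 0.682, 0, -70.136, -16.507], TCP at [0.258, 0.624, 0.405] pointing down, gripper open.
Joint ranges: [-176.03, 176.03], [-82.01, 121.73], [-58.28, 71.71], [-173.87, 95.51], [-174.79, -0.11], [-173.66, 173.66]. Speed limits (degrees/s): [136.94, 136.94, 172.46, 180, 180, 180].

INTERFACE

Orientations are given as [roll, pitch, yaw] about the fixed x, y, z axes, in that order (R = Rz(yaw) Ry(pitch) Rx(roll)).
In Python, from plant import telemetry, snapshot, workorder, nets gives the robot as it stands.
- The arm moves only by the shell command python3 -m creep 'ROWS'. ROWS is JSON, a list that holds one entry, the list of rows, each a list of 5 numbers: the shift along the tool's x, y, z normalised to -1 to 1, where 1 is 0.2 m, then the turn about the tool's z normalised to -1 to 1, where 1 is pi/2 rad, then the opening, from 0 (shut) to 1 (fully open). In form: [[[x, y, z, spin, hand], ...]]. A call has 1 to 8 rows; each row shifts and turns the commanded pose from where the row before left it, along the tool's axes as they then stand; what a row does not reach is not made up. A row lasts 1/12 s, in which the tool goes at most 41.7 mm and 7.16 degrees, less where a joint would pass 70% of its speed; a pose out of reach is approached as far as the arm can. A call with a number of a shift or a turn outside -1 to 1 is refused whole. A call with a gripper value outside its range is refused whole. The fingers move at their own pace and stop on an object; the grip force is fixed at half the most. Time passes only in rows, so rows that do not move let the fingers close. It gives the time, the measured TCP pose, the force, the opening and the grip force at its end, in the units of the state.
- telemetry.get_obs(): the state, without advancing time (a new reading comes with each control period).
- snapshot(name): name is "scene" or "top" or "wrist"; returns a dict with "frame" (400x640x3 uint8, red, green, blue), "fx", "fy", "cx", "cy" (pixels), "k1" (the pictures are not rectified: a ray, as slopes to the right and down, at radius r is drawn at 1 + k1 r^2 times it, then the intrinsics apply), "rvec" (rotation vector, rad) and "tvec" (3), from world to camera coordinates, as OpenCV has them; the wrist camera has in their place "mount" (4x4, takes a point from camera to tool coordinates, whose origin is the TCP and whose axes are the flange's). Camera axes: x right, y down, z forward; pixel columns grow to the right and rows downward; lengths in m; the calibration is good to about 2 mm. A picture is of the moment at which its call begins: read the wrist's pose just before it. There is no depth.
- workorder.close_job(): hands the job in; it is judged then, once.
Trained networks look in a picture, given as the dict that the camera call returned (one of the last four; its "shot" number tells which), for a name from the list of things; names that differ only in an ending like _2 or _b are one class to them, and where a whole thing is asked for, a point or a joint stands for the part that bears it (a point fixed in the world has none). Each returns a list of dicts, best first, with "confidence" (0 to 1); they miss things now and then, are a little off and sometimes report something else, mostly with a low value. They report only what shows in the picture. A call takes as long as a camera call. They do not tell look-alikes from the thing itself.
- nets.find_in(picture, query): "uv" ([column, row] in pixels, amid what is visible of it).
- nets.masks_of(picture, query): "region" (400x640 bool, what is visible of it) and "uv" ([column, row] in pixels, amid what is visible of it).
- nets.landmark_of(picture, query): "uv" ([column, row] in pixels: a listed point, or the origin of a listed thing).
The state is a dict: "clock": time; "joint_pos": joint angles; "qvel": joint speeds; "tau": joint torques, N m; "tool_pos": TCP position; "orientation": TCP orientation; "force": force on the tool from outside, world axes, zero at the start; "moment": the same for the moment, N m; "opening": finger opening in m; "gripper_force": force on a finger pad.
Only numpy, scipy, OpenCV 4.12 (cv2) and the standard library are available. Lean on these libraries where they do the work, as an engineer would, in place of code of your own. Each camera call takes 0.05 s, during which the arm holds its last target. There are 200 camera calls.

## Working session

There is one attempt and no reset: what is moved stays moved. The work goes in short steps, Python scripts to look and compute and a shell command to move; the robot and the scene stay as the last step left them, time stands still between calls to the robot, and variables do not carry over. Pictures are saved under pics/ and viewed, at most 14 in all, crops included, and the job is handed in when it is done.

```bash
mkdir -p pics; ls; cat > h.py <<'E'
import numpy as np, cv2
from scipy.spatial.transform import Rotation as Ro
from plant import telemetry, snapshot, workorder, nets
def toolT():
    o=telemetry.get_obs(); T=np.eye(4); T[:3,:3]=Ro.from_euler('xyz',o['orientation'],degrees=True).as_matrix(); T[:3,3]=o['tool_pos']; return T
def shot(name,save=None):
    T=toolT(); p=snapshot(name)
    if name=='wrist': C=T@np.array(p['mount'])
    else:
        R=cv2.Rodrigues(np.array(p['rvec'],float))[0]; C=np.eye(4); C[:3,:3]=R.T; C[:3,3]=-R.T@np.array(p['tvec']).ravel()
    p['C']=C
    if save: cv2.imwrite('pics/'+save,p['frame'][:,:,::-1])
    return p
def dist(p): return np.array([p['k1'],0,0,0.]),np.array([[p['fx'],0,p['cx']],[0,p['fy'],p['cy']],[0,0,1.]])
def ray(p,uv):
    d,K=dist(p); n=cv2.undistortPoints(np.array([[uv]],float),K,d).ravel()
    v=p['C'][:3,:3]@np.array([n[0],n[1],1]); return p['C'][:3,3],v
def at(p,uv,z):
    o,v=ray(p,uv); return o+v*(z-o[2])/v[2]
def proj(p,X):
    d,K=dist(p); W=np.linalg.inv(p['C']); X=np.atleast_2d(X)@W[:3,:3].T+W[:3,3]
    return cv2.projectPoints(X,np.zeros(3),np.zeros(3),K,d)[0].reshape(-1,2)
def tri(obs):
    A=np.zeros((3,3));b=np.zeros(3)
    for p,uv in obs:
        o,v=ray(p,uv); v=v/np.linalg.norm(v); M=np.eye(3)-np.outer(v,v); A+=M;b+=M@o
    return np.linalg.solve(A,b)
E
cat > a.py <<'E'
from h import *
np.set_printoptions(precision=4,suppress=True)
t=shot('top','top0.png'); s=shot('scene','scene0.png')
print(t['C'],s['C'],telemetry.get_obs())
for q in ['lens1','filter1','vial','jar','dropper','cap','blade','rest','case','post_base','driver','hasp']:
    for n,p in(('t',t),('s',s)):
        for r in nets.find_in(p,q)[:6]:
            print(q,n,np.round(r['uv']),round(r['confidence'],2),np.round(at(p,r['uv'],.01)[:2],3))
for q in ['notch','lid_hinge','lid_edge','hasp_hinge','hasp_tip','blade_tip','rest_seat','case','blade','rest']:
    for n,p in(('t',t),('s',s)):
        for r in nets.landmark_of(p,q)[:2]: print('LM',q,n,np.round(r['uv'],1),round(r['confidence'],2))
E
python3 a.py
```

```text
pics
[[ 0.0163 -0.9993  0.035   0.5245]
 [-0.9999 -0.0162  0.0024 -0.0369]
 [-0.0019 -0.035  -0.9994  1.1289]
 [ 0.      0.      0.      1.    ]] [[ 0.409   0.5144 -0.7538  1.2866]
 [ 0.9125 -0.2193  0.3454 -0.3462]
 [ 0.0123 -0.829  -0.5591  0.6055]
 [ 0.      0.      0.      1.    ]] {'clock': 0.1, 'joint_pos': array([ 84.0026,  20.5867,   0.6388,  -0.0173, -70.136 , -16.5075]), 'qvel': array([ 0.0246, -0.2272,  0.0246,  0.1738, -0.0063, -0.0418]), 'tau': array([ -0.0011, -58.4162,  29.3749,   7.0154,   0.0102,  -0.    ]), 'tool_pos': array([0.2583, 0.6234, 0.4038]), 'orientation': array([179.915 ,  -0.0082, -22.5108]), 'force': array([-0.0926,  0.3592, -0.4211]), 'moment': array([ 0.0057, -0.0089, -0.0043]), 'gripper_force': 0.0, 'opening': 0.08765565350715937}
lens1 s [289. 253.] 0.56 [ 0.649 -0.106]
lens1 s [234. 240.] 0.54 [ 0.559 -0.201]
filter1 t [338. 206.] 0.47 [ 0.552 -0.093]
filter1 t [362. 145.] 0.4 [ 0.731 -0.16 ]
filter1 t [430. 163.] 0.2 [ 0.681 -0.359]
filter1 s [191. 257.] 0.78 [ 0.58  -0.302]
filter1 s [233. 274.] 0.76 [ 0.665 -0.232]
filter1 s [275. 227.] 0.67 [ 0
[... 1527 characters left out ...]
183. ] 0.49
LM hasp_hinge s [352.  202.3] 0.43
LM hasp_tip t [289.2 184.2] 0.45
LM hasp_tip s [343.9 185. ] 0.5
LM hasp_tip s [376.7 178.9] 0.22
LM blade_tip t [326.4 227. ] 0.72
LM blade_tip t [265.8 140.2] 0.43
LM blade_tip s [279.1 204.6] 0.76
LM blade_tip s [362.1 264.2] 0.2
LM rest_seat t [425.1 237.7] 0.68
LM rest_seat t [338.8 206.3] 0.31
LM rest_seat s [163.2 222.1] 0.62
LM case t [266.4 206.9] 0.87
LM case t [289.2 212.8] 0.22
LM case s [163.1 221.6] 0.67
LM case s [361.2 209.1] 0.59
LM blade t [361.1 237.5] 0.76
LM blade t [266.4 140.5] 0.33
LM blade s [234.3 216.2] 0.6
LM rest t [338.7 207.5] 0.61
LM rest t [422.  234.4] 0.56
LM rest s [165. 233.] 0.82
LM rest s [387.4 166.5] 0.54
```

View pics/top0.png

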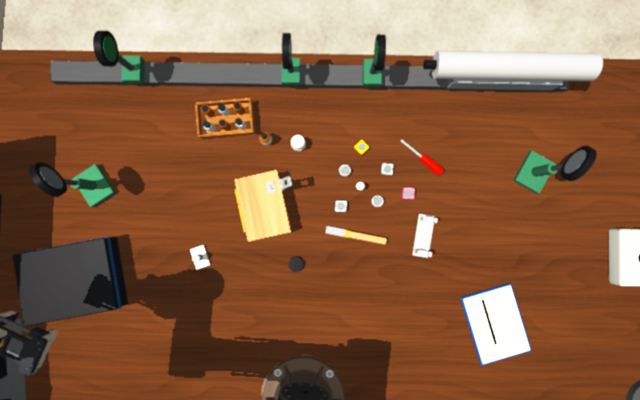

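View pics/scene0.png

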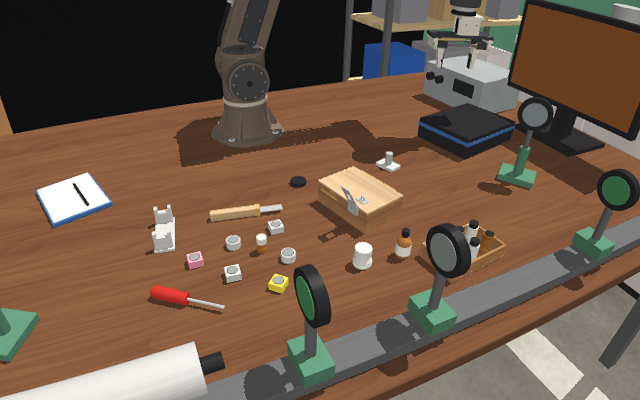

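```bash
cat >> h.py <<'E'
np.set_printoptions(precision=4,suppress=True)
def go(x=None,y=None,z=None,yaw=None):
    """prints shift first (with current axes), then spin; total in normalised units"""
    T=toolT(); o=telemetry.get_obs(); t=T[:3,3].copy()
    for i,v in enumerate((x,y,z)):
        if v is not None: t[i]=v
    d=T[:3,:3].T@(t-T[:3,3])/.2
    s=0 if yaw is None else -((yaw-o['orientation'][2]+180)%360-180)/90
    print('shift',d,'spin %.4f'%s,'rows>=',int(np.ceil(np.abs(d).max()/.2)),int(np.ceil(abs(s)/.079)),' j6',o['joint_pos'][5])
E
python3 - <<'E'
from h import *
w=shot('wrist'); print(w['mount'],w['fx'],w['k1'])
go(.50,-.02,.40,-100)
E
```

```text
[[ 0.0002 -0.9575 -0.2884  0.0776]
 [ 1.     -0.      0.0008  0.0002]
 [-0.0007 -0.2884  0.9575  0.0196]
 [ 0.      0.      0.      1.    ]] 358.6395845263667 -0.04449623905413668
shift [2.3478 2.5104 0.0232] spin 0.8610 rows>= 13 11  j6 -16.50710860307369
```

```bash
python3 -m creep '[[[0.13,0.139,0,0,1],[0.13,0.139,0,0,1],[0.13,0.139,0,0,1],[0.13,0.139,0,0,1],[0.13,0.139,0,0,1],[0.13,0.139,0,0,1],[0.13,0.139,0,0,1],[0.13,0.139,0,0,1]]]'; python3 -m creep '[[[0.13,0.139,0,0,1],[0.13,0.139,0,0,1],[0.13,0.139,0,0,1],[0.13,0.139,0,0,1],[0.13,0.139,0,0,1],[0.13,0.139,0,0,1],[0.13,0.139,0,0,1],[0.13,0.139,0,0,1]]]'
python3 -m creep '[[[0.13,0.139,0,0,1],[0.13,0.139,0,0,1],[0,0,0,0.0783,1],[0,0,0,0.0783,1],[0,0,0,0.0783,1],[0,0,0,0.0783,1],[0,0,0,0.0783,1],[0,0,0,0.0783,1]]]'; python3 -m creep '[[[0,0,0,0.0783,1],[0,0,0,0.0783,1],[0,0,0,0.0783,1],[0,0,0,0.0783,1],[0,0,0,0.0783,1],[0,0,0,0,1],[0,0,0,0,1]]]'
cat > b.py <<'E'
from h import *
import sys
w=shot('wrist',sys.argv[1])
print(telemetry.get_obs()['tool_pos'],telemetry.get_obs()['orientation'])
for q,z in [('notch',.05),('lid_hinge',.055),('lid_edge',.055),('hasp_hinge',.0635),('hasp_tip',.12),('case',0),('blade',0),('blade_tip',.011),('rest_seat',.034),('rest',0),('lens1',0),('filter1',0),('vial',0)]:
    for r in nets.landmark_of(w,q)[:5]: print('LM',q,np.round(r['uv'],1),round(r['confidence'],2),at(w,r['uv'],z))
E
python3 b.py w1.png
```

```text
clock: 3.02
tool_pos: [0.3656, 0.3366, 0.405]
orientation: [-180.0, -0.0, -22.5]
force: [1.5, -1.0, -0.4]
opening: 0.088
gripper_force: 0.0
clock: 3.68
tool_pos: [0.4726, 0.0515, 0.4052]
orientation: [-179.9, -0.0, -22.5]
force: [0.3, 1.4, 0.6]
opening: 0.0877
gripper_force: 0.0
clock: 4.35
tool_pos: [0.4992, -0.018, 0.4048]
orientation: [-180.0, -0.0, -65.2]
force: [0.1, -0.7, 0.5]
opening: 0.0879
gripper_force: 0.0
clock: 4.93
tool_pos: [0.4992, -0.0179, 0.4048]
orientation: [-180.0, 0.0, -99.8]
force: [0.2, -1.1, 0.6]
opening: 0.0875
gripper_force: 0.0
[ 0.4992 -0.0179  0.4048] [-179.9854    0.007   -99.7677]
LM notch [305.9 252.6] 0.65 [0.5214 0.051  0.05  ]
LM lid_hinge [315.7 363.8] 0.81 [0.5344 0.184  0.055 ]
LM lid_edge [308.2 255.6] 0.97 [0.5192 0.0524 0.055 ]
LM hasp_hinge [226.8 289. ] 0.49 [0.606  0.071  0.0635]
LM case [299.  291.4] 0.6 [0.5441 0.1216 0.    ]
LM blade [327.1  18.8] 0.95 [ 0.4621 -0.1681  0.    ]
LM blade [307.1 250.6] 0.33 [0.5249 0.0705 0.    ]
LM blade_tip [321.4 137.7] 0.7 [ 0.4869 -0.056   0.011 ]
LM lens1 [158.  117.5] 0.75 [ 0.6531 -0.1056  0.    ]
LM filter1 [252.9 105.4] 0.86 [ 0.5515 -0.0998  0.    ]
LM filter1 [82.5 78.1] 0.8 [ 0.7204 -0.1588  0.    ]
LM vial [185.2  63.8] 0.93 [ 0.6105 -0.1521  0.    ]
```

View pics/w1.png

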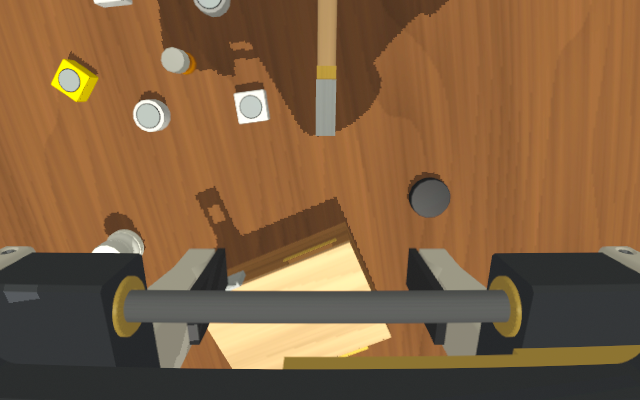

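```bash
python3 -m creep '[[[-0.2,0,0,0,1],[-0.2,0,0,0,1],[-0.2,0,0,0,1],[-0.2,0,0,0,1],[-0.2,0,0,0,1],[-0.14,-0.1,0,0,1],[0,0,0,0,1],[0,0,0,0,1]]]'; python3 b.py w2.png; cat > c.py <<'E'
from h import *
w=shot('wrist')
for q in ['case_lid','case','hasp']:
    for r in nets.masks_of(w,q)[:2]:
        m=r['region'].astype(np.uint8); c=max(cv2.findContours(m,0,1)[0],key=cv2.contourArea)
        ap=cv2.approxPolyDP(c,4,True).reshape(-1,2)
        print(q,r['confidence'],m.sum()); 
        for a in ap: print(a,at(w,a,.061)[:2])
E
python3 c.py
```

```text
clock: 6.3
tool_pos: [0.5592, 0.2048, 0.4035]
orientation: [179.9, -0.1, -99.9]
force: [-0.1, -0.3, -0.6]
opening: 0.0876
gripper_force: 0.0
[0.5586 0.2037 0.4038] [179.9349  -0.0668 -99.9769]
LM notch [329.8   1.9] 0.62 [0.52   0.0514 0.05  ]
LM lid_hinge [341.2 153.4] 0.68 [0.5306 0.1789 0.055 ]
LM lid_hinge [133.4 128.4] 0.54 [0.7131 0.1232 0.055 ]
LM lid_edge [334.3   1.1] 0.79 [0.5166 0.0526 0.055 ]
LM hasp_hinge [232.7  42.4] 0.57 [0.6053 0.0707 0.0635]
LM case [309.2  93.3] 0.74 [0.5509 0.1206 0.    ]
case_lid 0.92 28582
[388   0] [0.4732 0.0591]
[334   0] [0.5167 0.0517]
[191  71] [0.6462 0.0842]
[252 193] [0.6184 0.1989]
[428 117] [0.4499 0.1581]
case 0.56 31103
[179   0] [0.6417 0.0285]
[216  54] [0.6216 0.0749]
[192  75] [0.6462 0.0875]
[251 193] [0.6194 0.1987]
[318 173] [0.5544 0.1909]
[400 136] [0.4763 0.1705]
[428 115] [0.4497 0.1564]
[390   0] [0.4716 0.0593]
[334   0] [0.5167 0.0517]
[255  39] [0.5866 0.0694]
[238  27] [0.5985 0.0577]
[223   0] [0.606  0.0354]
hasp 0.59 1574
[179   0] [0.6417 0.0285]
[217  55] [0.621  0.0758]
[247  40] [0.5933 0.0689]
[222   0] [0.6068 0.0353]
```

View pics/w2.png

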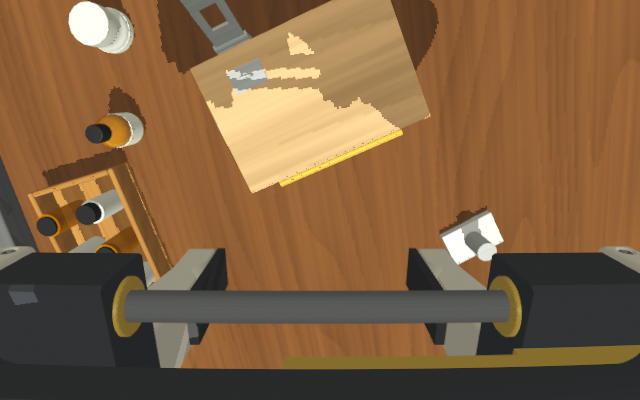

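```bash
python3 -m creep '[[[0.19,0.005,0,0,1],[0.19,0.005,0,0,1],[0.19,0.005,0,0,1],[0.19,0.005,0,0,1],[0.19,0.005,0,0,1],[0.19,0.005,0,0,1],[0.19,0.005,0,0,1],[0.19,0.005,0,0,1]]]'; python3 -m creep '[[[0,0,0,0,1],[0,0,0,0,1],[0,0,0,0,1]]]';python3 b.py w3.png
```

```text
clock: 7.87
tool_pos: [0.497, -0.0963, 0.405]
orientation: [-180.0, 0.0, -100.0]
force: [1.2, 0.3, 0.1]
opening: 0.0877
gripper_force: 0.0
clock: 8.12
tool_pos: [0.4978, -0.095, 0.4048]
orientation: [-180.0, 0.0, -100.1]
force: [0.7, 0.6, -0.1]
opening: 0.0877
gripper_force: 0.0
[ 0.498  -0.0944  0.4047] [-179.9894    0.0095 -100.0185]
LM notch [320.5 316.9] 0.95 [0.5188 0.0509 0.05  ]
LM notch [245.5 352.1] 0.27 [0.6097 0.0816 0.05  ]
LM lid_edge [320.4 320.3] 0.61 [0.5191 0.0517 0.055 ]
LM hasp_hinge [241.2 352.9] 0.77 [0.6094 0.0717 0.0635]
LM hasp_tip [217.3 366.4] 0.82 [0.6124 0.0397 0.12  ]
LM blade [336.9  98.9] 0.97 [ 0.4628 -0.1682  0.    ]
LM blade [215.9 365.2] 0.56 [0.6718 0.1332 0.    ]
LM blade_tip [331.3 210.2] 0.69 [ 0.4881 -0.0539  0.011 ]
LM lens1 [174.6 186.8] 0.73 [ 0.6551 -0.1078  0.    ]
LM lens1 [231.1  82. ] 0.67 [ 0.5666 -0.2039  0.    ]
LM filter1 [269.1 179.4] 0.94 [ 0.5497 -0.0974  0.    ]
LM filter1 [104.1 151.1] 0.84 [ 0.7206 -0.1602  0.    ]
LM filter1 [136.   72.7] 0.79 [ 0.661  -0.2311  0.    ]
LM vial [201.8 140.9] 0.65 [ 0.6118 -0.1512  0.    ]
```

View pics/w3.png

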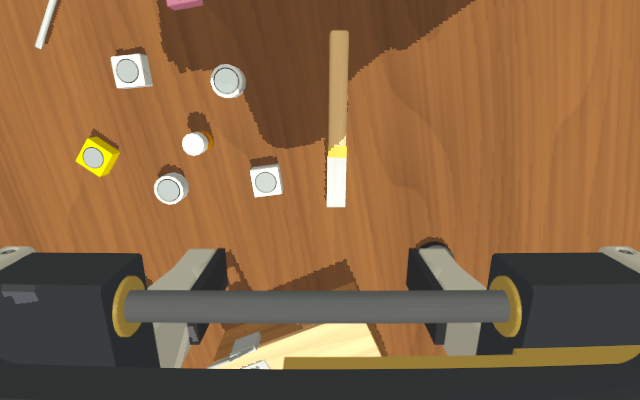

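```bash
python3 -c "
from h import *
go(.4647,-.1583,.184,-102.5)"
```

```text
shift [0.3418 0.1077 1.1033] spin 0.0276 rows>= 6 1  j6 -21.48276038298464
```

```bash
python3 -m creep '[[[0.17,0.054,0,0,0.6],[0.17,0.054,0,0,0.6],[0,0,0,0.0276,0.6],[0,0,0.2,0,0.5],[0,0,0.2,0,0.5],[0,0,0.2,0,0.5],[0,0,0.2,0,0.5],[0,0,0.1,0,0.5]]]'; python3 -m creep '[[[0,0,0,0,0.5],[0,0,0,0,0.5]]]';python3 -c "
from h import *
go(.4647,-.1583,.184,-102.5)"
```

```text
clock: 9.48
tool_pos: [0.4629, -0.1581, 0.2208]
orientation: [179.7, -0.0, -102.6]
force: [-0.7, 0.1, -0.4]
opening: 0.0446
gripper_force: 0.0
clock: 9.65
tool_pos: [0.4647, -0.1581, 0.2243]
orientation: [179.9, -0.1, -102.5]
force: [0.9, 0.2, 0.7]
opening: 0.0441
gripper_force: 0.0
shift [ 0.0008 -0.0005  0.2013] spin 0.0001 rows>= 2 1  j6 -16.732295844158575
```

Go down, grip, lift slightly, and check.

```bash
python3 -m creep '[[[0,0,0.1,0,0.5],[0,0,0.1,0,0.5],[0,0,0,0,0.5],[0,0,0,0,0],[0,0,0,0,0],[0,0,0,0,0],[0,0,0,0,0],[0,0,0,0,0]]]';  python3 -m creep '[[[0,0,0,0,0],[0,0,0,0,0],[0,0,-0.1,0,0],[0,0,-0.2,0,0],[0,0,-0.2,0,0],[0,0,0,0,0],[0,0,0,0,0]]]'; python3 - <<'E'
from h import *
w=shot('wrist')
for p in [w,shot('scene'),shot('top')]:
  for q in ['blade_tip','blade']:
    for r in nets.landmark_of(p,q)[:2]: print(q,r['uv'],r['confidence'],at(p,r['uv'],.12))
go(yaw=-76.4)
E
```

```text
clock: 10.32
tool_pos: [0.4652, -0.158, 0.1858]
orientation: [-179.9, 0.0, -102.5]
force: [-2.7, 1.1, 8.4]
opening: 0.0176
gripper_force: 29.7
clock: 10.9
tool_pos: [0.4654, -0.158, 0.2876]
orientation: [-179.7, 0.1, -102.5]
force: [-0.7, 0.1, -1.2]
opening: 0.0175
gripper_force: 29.7
blade [319.6, 238.4] 0.7 [ 0.4606 -0.1759  0.12  ]
blade_tip [276.8, 174.4] 0.71 [ 0.5061 -0.0762  0.12  ]
blade [229.0, 181.0] 0.81 [ 0.4915 -0.1834  0.12  ]
shift [0. 0. 0.] spin -0.2901 rows>= 0 4  j6 -16.73348232108908
```

```bash
python3 -m creep '[[[0,0,0,-0.0725,0],[0,0,0,-0.0725,0],[0,0,0,-0.0725,0],[0,0,0,-0.0725,0],[0,0,0,0,0],[0,0,0,0,0]]]'; python3 - <<'E'
from h import *
go(.5506,-.0751,.2238,-76.4)
E
```

```text
clock: 11.85
tool_pos: [0.4647, -0.158, 0.2844]
orientation: [180.0, 0.0, -76.6]
force: [0.2, 0.1, -0.4]
opening: 0.0175
gripper_force: 29.7
shift [-0.3037 -0.5142  0.3026] spin -0.0024 rows>= 3 1  j6 9.163492358651999
```

```bash
python3 -m creep '[[[-0.1,-0.17,0,0,0],[-0.1,-0.17,0,0,0],[-0.1,-0.17,0,0,0],[0,0,0.15,0,0],[0,0,0.15,0,0],[0,0,0,0,0],[0,0,0,0,0]]]'; python3 - <<'E'
from h import *
go(.5506,-.0751,.2238,-76.4)
p=shot('scene'); cv2.imwrite('pics/s2.png',cv2.resize(p['frame'][120:280,200:440,::-1],(800,533)))
w=shot('wrist'); t=shot('top')
for n,p in (('w',w),('s',p),('t',t)):
  for q,z in [('blade_tip',.049),('notch',.05),('hasp_tip',.115)]:
    for r in nets.landmark_of(p,q)[:1]: print(n,q,r['uv'],r['confidence'],at(p,r['uv'],z))
E
```

```text
clock: 12.43
tool_pos: [0.5491, -0.0758, 0.2234]
orientation: [179.7, -0.0, -76.5]
force: [1.1, -0.1, -0.5]
opening: 0.0181
gripper_force: 29.7
shift [-0.0017 -0.0081 -0.0019] spin -0.0016 rows>= 1 1  j6 1.0685401935021173
w hasp_tip [242.5, 81.1] 0.33 [ 0.5858 -0.1516  0.115 ]
s blade_tip [362.9, 262.0] 0.29 [0.7729 0.0014 0.049 ]
s notch [328.1, 192.4] 0.97 [0.5229 0.0476 0.05  ]
s hasp_tip [338.6, 187.6] 0.41 [0.6039 0.0311 0.115 ]
t blade_tip [418.6, 157.0] 0.61 [ 0.6926 -0.3153  0.049 ]
t hasp_tip [288.5, 181.9] 0.56 [0.6109 0.0437 0.115 ]
```

View pics/s2.png

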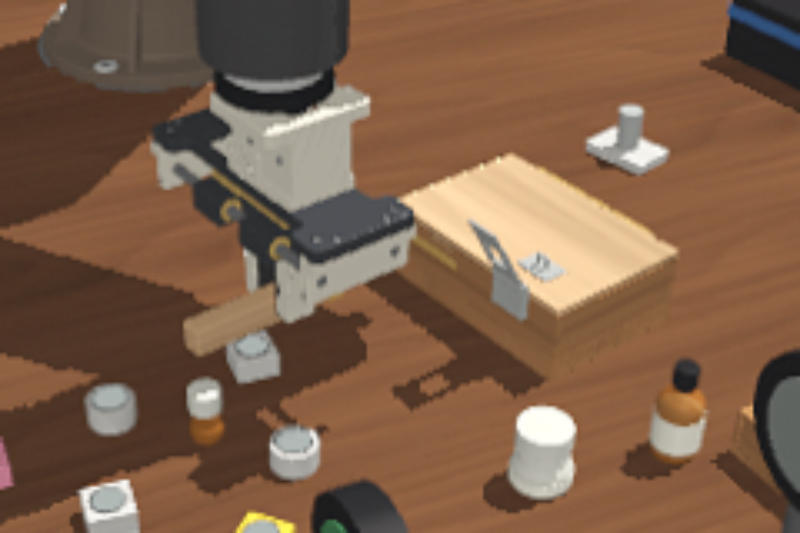

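```bash
python3 -m creep '[[[-0.04,-0.008,0,0,0],[-0.04,0,0,0,0],[-0.04,0,0,0,0],[0,0,0,0,0]]]';python3 -m creep '[[[-0.03,0,0,0,0],[-0.03,0,0,0,0],[0,0,0,0,0]]]'; python3 -m creep '[[[0,0,-0.02,0,0],[0,0,-0.02,0,0],[0,0,0,0,0]]]'
```

```text
clock: 13.37
tool_pos: [0.5453, -0.0506, 0.2246]
orientation: [180.0, 0.0, -76.3]
force: [-0.1, -0.6, -0.5]
opening: 0.0179
gripper_force: 29.7
clock: 13.62
tool_pos: [0.5426, -0.0394, 0.2247]
orientation: [180.0, 0.0, -76.4]
force: [-0.1, 0.2, -1.1]
opening: 0.0178
gripper_force: 29.7
clock: 13.87
tool_pos: [0.543, -0.0404, 0.2335]
orientation: [-180.0, -0.0, -76.4]
force: [-0.2, 0.3, -1.7]
opening: 0.0177
gripper_force: 29.7
```

```bash
python3 -m creep '[[[-0.04,0,-0.04,0,0],[-0.04,0,-0.04,0,0],[-0.014,0,-0.045,0,0],[-0.014,0,-0.045,0,0],[0,0,0,0,0]]]';python3 -m creep '[[[-0.024,0,-0.041,0,0],[-0.024,0,-0.041,0,0],[-0.03,0,-0.036,0,0],[-0.03,0,-0.036,0,0],[0,0,0,0,0],[0,0,0,0,0]]]'; python3 - <<'E'
from h import *
p=shot('scene'); cv2.imwrite('pics/s3.png',cv2.resize(p['frame'][100:260,240:480,::-1],(720,480)))
E
```

```text
clock: 14.28
tool_pos: [0.5383, -0.0185, 0.2692]
orientation: [-179.8, -0.0, -76.3]
force: [-0.2, 0.3, -2.0]
opening: 0.0178
gripper_force: 29.8
clock: 14.78
tool_pos: [0.5327, 0.0023, 0.2981]
orientation: [-179.9, 0.0, -76.4]
force: [-0.1, 0.4, -0.5]
opening: 0.0176
gripper_force: 29.8
```

View pics/s3.png

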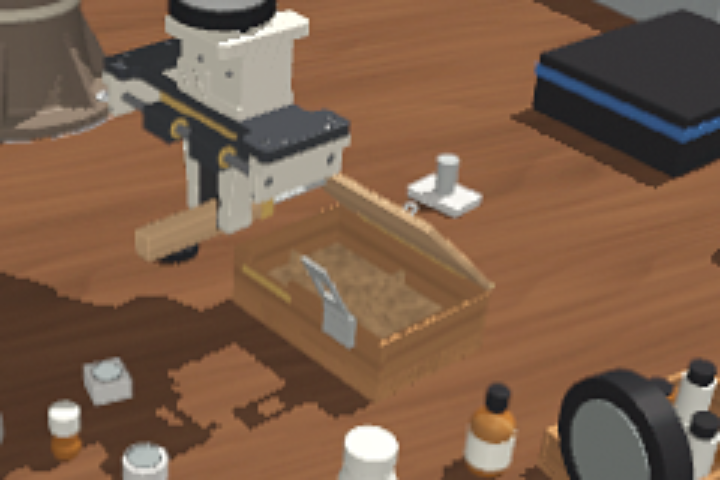

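```bash
python3 -m creep '[[[-0.037,0,-0.03,0,0],[-0.037,0,-0.03,0,0],[-0.042,0,-0.022,0,0],[-0.042,0,-0.022,0,0],[-0.046,0,-0.012,0,0],[-0.046,0,-0.012,0,0],[0,0,0,0,0]]]';python3 -m creep '[[[-0.048,0,-0.004,0,0],[-0.048,0,-0.004,0,0],[-0.047,0,0.006,0,0],[-0.047,0,0.006,0,0],[-0.045,0,0.015,0,0],[-0.04,0,0.015,0,0],[0,0,0,0,0],[0,0,0,0,0]]]'; python3 -m creep '[[[-0.03,0,0.01,0,0],[-0.02,0,0.01,0,0],[0,0,0,0,0]]]'; python3 - <<'E'
from h import *
C=np.array([.548,.1212]);X=np.array([-.235,.972])
T=toolT(); tip=T[:2,3]+.105*X; print('tip case x',(tip-C)@X,'z',T[2,3]-.1748)
p=shot('scene'); cv2.imwrite('pics/s4.png',cv2.resize(p['frame'][100:260,240:480,::-1],(720,480)))
E
```

```text
clock: 15.42
tool_pos: [0.5208, 0.052, 0.3238]
orientation: [-179.9, 0.0, -76.3]
force: [-0.9, 0.4, -0.2]
opening: 0.0181
gripper_force: 29.8
clock: 16.08
tool_pos: [0.5078, 0.1043, 0.3158]
orientation: [179.9, -0.0, -76.3]
force: [0.9, 0.9, -0.4]
opening: 0.0178
gripper_force: 29.8
clock: 16.33
tool_pos: [0.5055, 0.1138, 0.3118]
orientation: [180.0, -0.0, -76.4]
force: [-0.3, -0.5, -0.0]
opening: 0.0175
gripper_force: 29.8
tip case x 0.10778891505729321 z 0.13698220752505968
```

View pics/s4.png

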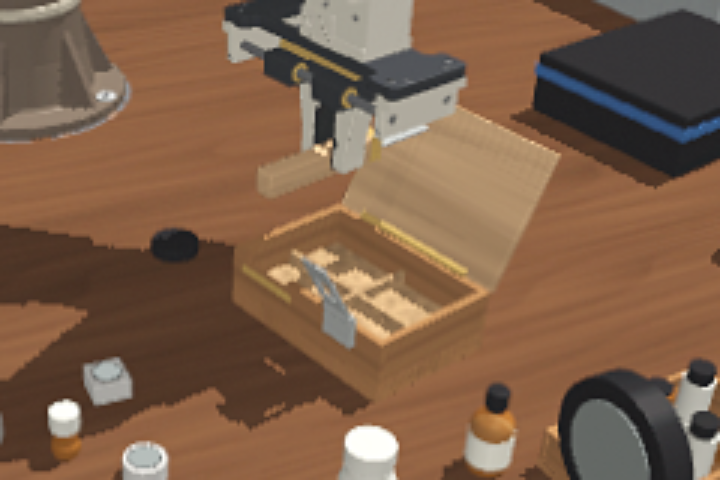

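```bash
python3 -m creep '[[[-0.02,0,0,0,0],[-0.01,0,0,0,0],[0,0,0,0,0],[0,0,0,0,0]]]'; python3 -m creep '[[[0.19,0,0,0,0],[0.19,0,0,0,0],[0.15,0,-0.12,0,0],[0.15,0,-0.12,0,0],[0.15,0.05,-0.1,0,0],[0.17,0.08,-0.06,0,0],[0.17,0.08,0,0,0],[0.17,0.08,0,0,0]]]';python3 -m creep '[[[0.17,0.08,0,0,0],[0.17,0.08,0,0,0],[0.07,0.08,0,0,0],[0,0,0,0,0],[0,0,0,0,0]]]'; cat > d.py <<'E'
from h import *
import sys
w=shot('wrist',sys.argv[1])
for q,z in [('rest_seat',.034),('rest',0),('blade',.21),('blade_tip',.22),('lens1',0),('filter1',0)]:
    for r in nets.landmark_of(w,q)[:5]: print('LM',q,np.round(r['uv'],1),round(r['confidence'],2),at(w,r['uv'],z))
for r in nets.masks_of(w,'rest')[:2]:
        m=r['region'].astype(np.uint8); c=max(cv2.findContours(m,0,1)[0],key=cv2.contourArea)
        print(r['confidence'],m.sum(),cv2.minAreaRect(c)); 
        for a in cv2.approxPolyDP(c,4,True).reshape(-1,2): print(a,at(w,a,0)[:2],at(w,a,.046)[:2])
E
python3 d.py w4.png
```

```text
clock: 16.72
tool_pos: [0.5042, 0.1176, 0.3124]
orientation: [179.9, -0.2, -76.4]
force: [3.8, -11.6, 0.4]
opening: 0.0177
gripper_force: 29.9
clock: 17.38
tool_pos: [0.5105, -0.1563, 0.3936]
orientation: [-179.8, -0.0, -76.4]
force: [1.0, -0.9, -1.1]
opening: 0.0177
gripper_force: 29.9
clock: 17.8
tool_pos: [0.4828, -0.2469, 0.3923]
orientation: [-180.0, 0.0, -76.6]
force: [0.9, 0.4, 0.1]
opening: 0.0174
gripper_force: 29.9
LM rest_seat [356.7  86. ] 0.62 [ 0.4677 -0.3422  0.034 ]
LM rest [351.9  83.8] 0.72 [ 0.4696 -0.3451  0.    ]
LM blade [315.8 236. ] 0.64 [ 0.486  -0.2604  0.21  ]
LM lens1 [230.  195.9] 0.97 [ 0.5677 -0.2036  0.    ]
LM lens1 [142.1 258.2] 0.69 [ 0.6545 -0.1069  0.    ]
LM filter1 [219.9 103.8] 0.87 [ 0.5937 -0.296   0.    ]
LM filter1 [147.2 156. ] 0.85 [ 0.6603 -0.2262  0.    ]
LM filter1 [ 83.2 200.6] 0.85 [ 0.7255 -0.1606  0.    ]
LM filter1 [318.5 236.2] 0.61 [ 0.464  -0.1806  0.    ]
0.93 5878 ((352.26849365234375, 87.51324462890625), (127.60426330566406, 49.86915588378906), 24.27444076538086)
[302  44] [ 0.5258 -0.3694] [ 0.5227 -0.3636]
[289  85] [ 0.5299 -0.3295] [ 0.5263 -0.3286]
[395 131] [ 0.4147 -0.3109] [ 0.4253 -0.3124]
[404 128] [ 0.4066 -0.316 ] [ 0.4182 -0.3168]
[418  90] [ 0.404  -0.3551] [ 0.4159 -0.3511]
[312  42] [ 0.5168 -0.3733] [ 0.5148 -0.3671]
```

View pics/w4.png

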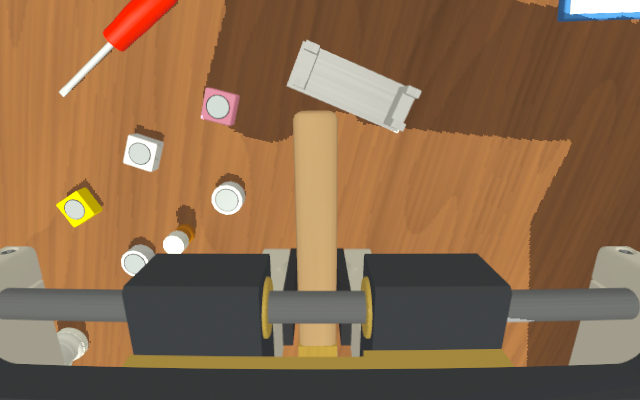

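```bash
python3 -m creep '[[[0,0,0.05,-0.0745,0],[0,0,0.05,-0.0745,0],[0,0,0.05,-0.0745,0],[0,0,0.05,-0.0745,0],[0,0,0.05,-0.0745,0],[0,0,0,-0.0745,0],[0,0,0,-0.0745,0],[0,0,0,-0.0745,0]]]';python3 -m creep '[[[0,0,0,-0.0745,0],[0,0,0,-0.0745,0],[-0.15,0,0,0,0],[-0.15,0.04,0,0,0],[0,0,0,0,0],[0,0,0,0,0]]]';python3 d.py w5.png
python3 - <<'E'
from h import *
w=shot('wrist')
g=cv2.cvtColor(w['frame'],cv2.COLOR_RGB2GRAY); cv2.imwrite('pics/w5c.png',cv2.resize(w['frame'][0:250,300:620,::-1],(768,600),interpolation=cv2.INTER_CUBIC))
E
```

```text
clock: 18.87
tool_pos: [0.4837, -0.2455, 0.342]
orientation: [180.0, 0.0, -22.4]
force: [-0.4, 0.7, 0.5]
opening: 0.0175
gripper_force: 29.9
clock: 19.37
tool_pos: [0.4219, -0.2438, 0.3427]
orientation: [-180.0, -0.0, -9.3]
force: [0.1, 0.7, -0.7]
opening: 0.0176
gripper_force: 29.9
LM rest_seat [430.4 119.9] 0.74 [ 0.4684 -0.3429  0.034 ]
LM rest_seat [242.6  25.3] 0.5 [ 0.5595 -0.2112  0.034 ]
LM rest [418.3 112. ] 0.76 [ 0.4733 -0.343   0.    ]
LM lens1 [241.8  27.6] 0.62 [ 0.5651 -0.2048  0.    ]
LM filter1 [125.3  68.9] 0.56 [ 0.5509 -0.0987  0.    ]
0.86 7953 ((425.65692138671875, 115.67538452148438), (69.61487579345703, 148.71511840820312), 3.1798300743103027)
[397  44] [ 0.5316 -0.3303] [ 0.5269 -0.3198]
[389 184] [ 0.4129 -0.3105] [ 0.4251 -0.3028]
[449 189] [ 0.3991 -0.3656] [ 0.4133 -0.3501]
[452 175] [ 0.412  -0.3691] [ 0.4243 -0.3531]
[439 166] [ 0.4224 -0.3577] [ 0.4332 -0.3433]
[445  71] [ 0.5039 -0.3688] [ 0.5031 -0.3528]
[463  59] [ 0.5113 -0.3848] [ 0.5095 -0.3665]
[464  46] [ 0.5215 -0.3863] [ 0.5182 -0.3678]
```

View pics/w5c.png

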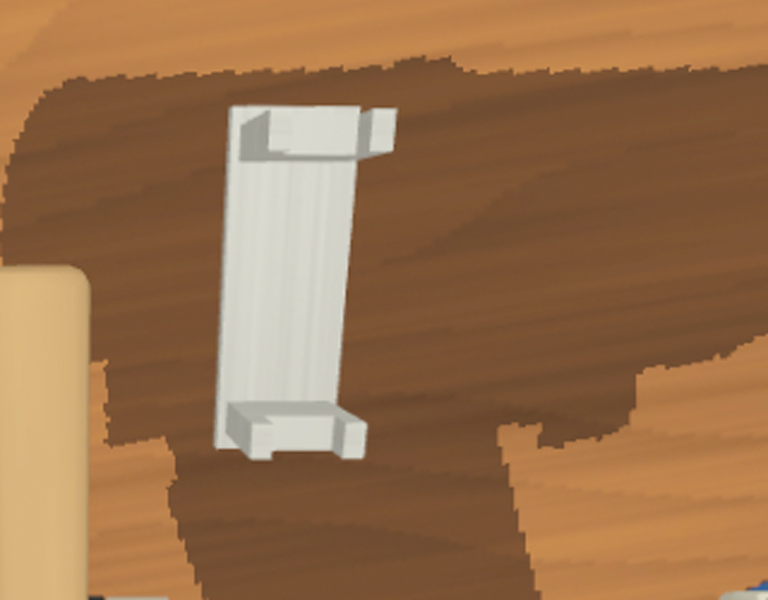

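```bash
python3 - <<'E'
from h import *
w=shot('wrist')
f=lambda u,v:at(w,(u/2.4+300,v/2.4),.046)[:2]
a,b=f(307.5,440),f(330.5,131); print(a,b,(a+b)/2,np.linalg.norm(a-b),np.degrees(np.arctan2(*(b-a)[::-1])))
print(np.linalg.norm(f(249,440)-f(365,440)))
# base edge, z=.006: left edge (232,106)-(219,448)
a,b=[at(w,(u/2.4+300,v/2.4),.006)[:2] for u,v in((219,448),(232,106))]; print(a,b,np.linalg.norm(a-b),np.degrees(np.arctan2(*(b-a)[::-1])))
go(.4684,-.343,.342,-9.6)
E
```

```text
[ 0.4218 -0.3337] [ 0.5162 -0.3482] [ 0.469 -0.341] 0.0955071204199769 -8.748745154301345
0.038701391923089044
[ 0.4129 -0.3113] [ 0.5318 -0.3286] 0.12017535776806386 -8.276001674336344
shift [0.3035 0.4519 0.0002] spin 0.0028 rows>= 3 1  j6 87.49123881311868
```

```bash
python3 - <<'E'
from h import *
go(.4591,-.340,.25,-8.5)
E
```

```text
shift [0.2554 0.4446 0.4603] spin -0.0095 rows>= 3 1  j6 87.49123881311868
```

```bash
python3 -m creep '[[[0.085,0.148,0,0,0],[0.085,0.148,0,0,0],[0.085,0.148,0,0,0],[0,0,0,-0.0095,0],[0,0,0.15,0,0],[0,0,0.15,0,0],[0,0,0.15,0,0],[0,0,0,0,0]]]'; python3 -m creep '[[[0,0,0,0,0],[0,0,0,0,0]]]'; python3 - <<'E'
from h import *
go(.4591,-.340,.221,-8.5)
for n in ('scene','top'):
    p=shot(n)
    X=np.array([[.4591,-.34,0]])
    for r in nets.masks_of(p,'blade')[:1]:
        c=max(cv2.findContours(r['region'].astype(np.uint8),0,1)[0],key=cv2.contourArea); print(n,r['confidence'],cv2.minAreaRect(c))
    if n=='scene': cv2.imwrite('pics/s5.png',cv2.resize(p['frame'][180:270,110:230,::-1],(640,480)))
E
```

```text
clock: 20.53
tool_pos: [0.4566, -0.3391, 0.2466]
orientation: [-179.8, 0.5, -8.6]
force: [-1.2, -0.2, -2.1]
opening: 0.0172
gripper_force: 29.9
clock: 20.7
tool_pos: [0.4596, -0.3402, 0.2536]
orientation: [180.0, -0.1, -8.5]
force: [0.6, -1.4, -0.8]
opening: 0.0182
gripper_force: 29.9
shift [-0.003  -0.0008  0.1632] spin 0.0004 rows>= 1 1  j6 98.3978917600477
scene 0.86 ((157.5, 206.5), (9.0, 39.0), 0.0)
top 0.53 ((425.6846923828125, 270.0231018066406), (7.566117763519287, 14.512063026428223), 7.125016689300537)
```

View pics/s5.png

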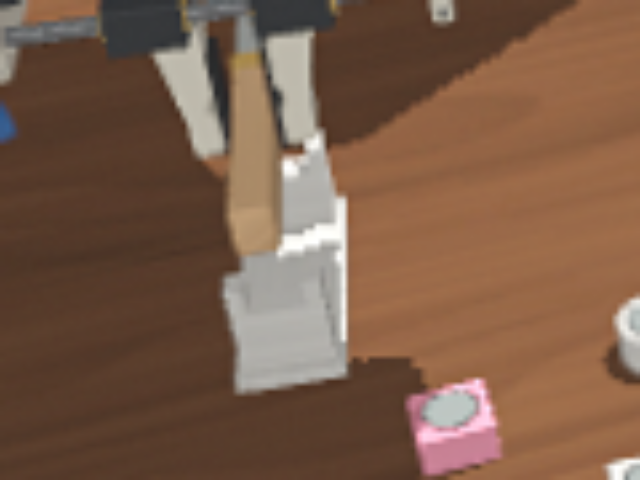

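```bash
python3 - <<'E'
from h import *
p=shot('scene'); c=np.array([.469,-.3415,0]);u=np.array([.989,-.148,0]);v=np.array([.148,.989,0])
f=lambda a,b,z:(proj(p,c+a*u+b*v+[0,0,z])[0]-[110,180])*16/3
for nm,a,b,z in [('end top L',.06,-.009,.09),('end top R',.06,.009,.09),('end bot L',.06,-.009,.068),('end bot R',.06,.009,.068),('cheekR',.054,.019,.046),('cheekL',.054,-.019,.046),('base L',.06,-.022,0),('base R',.06,.022,0)]: print(nm,f(a,b,z))
E
```

```text
end top L [226.6212 209.0319]
end top R [273.7232 202.2106]
end bot L [237.7971 253.9941]
end bot R [284.2176 247.1345]
cheekR [319.8113 277.9697]
cheekL [223.7331 292.3899]
base L [238.7222 390.2169]
base R [347.2542 373.2315]
```

```bash
python3 -m creep '[[[0,0,0.05,0,0],[0,0,0.05,0,0],[0,0,0.04,0,0],[0,0,0.012,0,0],[0,0,0,0,0],[0,0,0,0,0]]]'; python3 -m creep '[[[0,0,0.01,0,0],[0,0,0,0,0]]]'
```

```text
clock: 21.45
tool_pos: [0.4588, -0.3399, 0.2213]
orientation: [-180.0, 0.1, -8.5]
force: [-0.1, -0.5, 0.0]
opening: 0.0179
gripper_force: 29.9
clock: 21.62
tool_pos: [0.4591, -0.34, 0.22]
orientation: [180.0, -0.0, -8.5]
force: [0.0, 0.8, 0.1]
opening: 0.0175
gripper_force: 29.9
```

```bash
python3 -m creep '[[[0,0,0.006,0,0],[0,0,0,0,0]]]'; python3 -m creep '[[[0,0,0,0,0.3],[0,0,0,0,0.3],[0,0,0,0,0.3],[0,0,0,0,0.3],[0,0,0,0,0.3],[0,0,0,0,0.3]]]';python3 -m creep '[[[0,0,-0.1,0,0.3],[0,0,-0.2,0,0.3],[0,0,-0.2,0,0.3],[0,0,-0.2,0,0.5],[0,0,-0.2,0,0.5],[-0.15,0,0,0,0.5],[0,0,0,0,0.5],[0,0,0,0,0.5]]]'; python3 - <<'E'
from h import *
w=shot('wrist','w6.png')
for q,z in [('rest_seat',.034),('blade',.034),('blade_tip',.045)]:
    for r in nets.landmark_of(w,q)[:2]: print('LM',q,np.round(r['uv'],1),round(r['confidence'],2),at(w,r['uv'],z))
s=shot('scene'); cv2.imwrite('pics/s6.png',cv2.resize(s['frame'][180:270,110:230,::-1],(640,480)))
E
```

```text
clock: 21.78
tool_pos: [0.4591, -0.34, 0.2198]
orientation: [180.0, -0.1, -8.5]
force: [-2.1, 2.8, 9.8]
opening: 0.0176
gripper_force: 29.9
clock: 22.28
tool_pos: [0.4588, -0.3399, 0.2185]
orientation: [-180.0, 0.0, -8.5]
force: [-0.1, 0.3, -0.8]
opening: 0.0261
gripper_force: 0.0
clock: 22.95
tool_pos: [0.4282, -0.3353, 0.3999]
orientation: [180.0, -0.1, -8.5]
force: [0.4, -0.0, -0.2]
opening: 0.0432
gripper_force: 0.0
LM rest_seat [317.3 139.1] 0.95 [ 0.4687 -0.3424  0.034 ]
LM rest_seat [316.8 136.6] 0.65 [ 0.4711 -0.3423  0.034 ]
LM blade [316.6 137.5] 0.7 [ 0.4703 -0.342   0.034 ]
LM blade_tip [314.8 252.1] 0.75 [ 0.358  -0.3233  0.045 ]
```

View pics/s6.png

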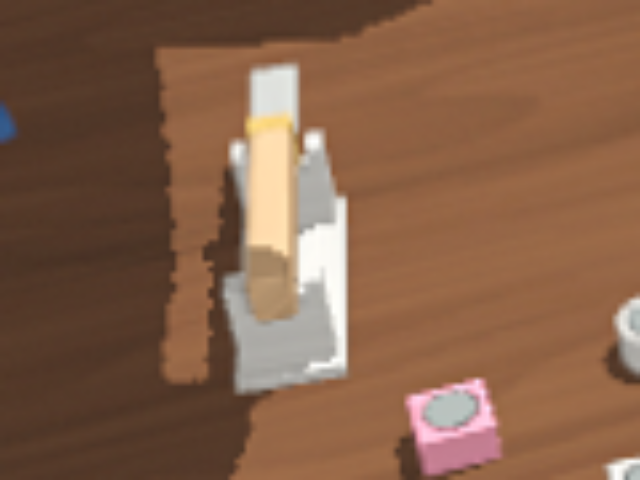

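```bash
python3 -m creep '[[[0,0,0,0.0754,0.5],[0,0,0,0.0754,0.5],[0,0,0,0.0754,0.5],[0,0,0,0.0754,0.5],[0,0,0,0.0754,0.5],[0,0,0,0.0754,0.5],[0,0,0,0.0754,0.5],[0,0,0,0.0754,0.5]]]';python3 -m creep '[[[0,0,0,0.0754,0.5],[0,0,0,0.0754,0.5],[-0.12,-0.104,0,0,0.5],[-0.12,-0.104,0,0,0.5],[-0.12,-0.104,0,0,0.5],[-0.12,-0.104,0,0,0.5],[-0.12,-0.104,0,0,0.5],[-0.12,-0.104,0,0,0.5]]]';python3 -m creep '[[[-0.12,-0.104,0,0,0.5],[-0.12,-0.104,0,0,0.5],[-0.12,-0.104,0,0,0.5],[0,0,0,0,0.5],[0,0,0,0,0.5]]]'
cat > e.py <<'E'
from h import *
w=shot('wrist','e.png'); hsv=cv2.cvtColor(w['frame'],cv2.COLOR_RGB2HSV)
o=telemetry.get_obs(); print(o['tool_pos'],o['orientation'][2])
for q in ['lens1','filter1']:
    lm=nets.landmark_of(w,q)
    for r in nets.masks_of(w,q):
        m=r['region']; 
        if r['confidence']<.3 or m.sum()<60: continue
        c=max(cv2.findContours(m.astype(np.uint8),0,1)[0],key=cv2.contourArea).reshape(-1,2)
        P=np.array([at(w,a,.018)[:2] for a in c],np.float32)
        (cx,cy),(a,b),an=cv2.minAreaRect(P)
        l=[at(w,k['uv'],0)[:2] for k in lm if np.hypot(*(np.array(k['uv'])-r['uv']))<15]
        l=l[0] if l else None
        print(q,'conf%.2f'%r['confidence'],'uv',np.round(r['uv']),'origin',l,'rect',np.round([cx,cy,a,b],4),'ang %.1f'%an,'sat',np.median(hsv[m][:,1]))
E
python3 e.py
```

```text
clock: 23.87
tool_pos: [0.4297, -0.3355, 0.3979]
orientation: [179.9, 0.1, -63.1]
force: [0.4, -0.1, 1.0]
opening: 0.0441
gripper_force: 0.0
clock: 24.53
tool_pos: [0.5174, -0.1645, 0.3981]
orientation: [179.9, 0.0, -76.4]
force: [-1.1, -0.8, -0.5]
opening: 0.0439
gripper_force: 0.0
clock: 24.95
tool_pos: [0.5612, -0.0798, 0.3976]
orientation: [179.9, 0.0, -76.2]
force: [0.5, -0.2, -0.1]
opening: 0.0438
gripper_force: 0.0
[ 0.5606 -0.0807  0.3977] -76.27270372539776
lens1 conf0.81 uv [342.  50.] origin [ 0.5644 -0.2042] rect [ 0.5678 -0.2036  0.0325  0.0297] ang 57.9 sat 11.0
lens1 conf0.62 uv [233. 127.] origin [ 0.6549 -0.1093] rect [ 0.6535 -0.1099  0.0322  0.0304] ang 56.8 sat 10.0
lens1 conf0.60 uv [309. 339.] origin None rect [0.525  0.1139 0.143  0.0482] ang 13.6 sat 113.0
filter1 conf0.83 uv [248.  11.] origin None rect [ 0.6575 -0.2187  0.0356  0.0143] ang 13.3 sat 14.0
filter1 conf0.58 uv [329. 162.] origin [ 0.5501 -0.1021] rect [ 0.5511 -0.0994  0.0318  0.031 ] ang 88.7 sat 10.0
filter1 conf0.58 uv [174.  59.] origin [ 0.7245 -0.1613] rect [ 0.7205 -0.1567  0.0341  0.0326] ang 43.4 sat 255.0
```

```bash
python3 -c "
from h import *
go(.5505,-.0998,.1895,-91.3)"
```

```text
shift [0.0743 0.0658 1.0453] spin 0.1652 rows>= 6 3  j6 2.1132666626988823
```

```bash
python3 -m creep '[[[0.0743,0.0658,0,0,0.7],[0,0,0.2,0.055,0.6],[0,0,0.2,0.055,0.6],[0,0,0.2,0.055,0.6],[0,0,0.2,0,0.6],[0,0,0.15,0,0.6],[0,0,0.075,0,0.6],[0,0,0,0,0.6]]]'; python3 -m creep '[[[0,0,0,0,0.6],[0,0,0,0,0.6]]]'; python3 -c "
from h import *
go(.5505,-.0998,.1895,-91.3)"
```

```text
clock: 25.87
tool_pos: [0.549, -0.1, 0.19]
orientation: [179.6, -0.0, -91.3]
force: [-0.2, 0.1, 0.3]
opening: 0.0521
gripper_force: 0.0
clock: 26.03
tool_pos: [0.5515, -0.0993, 0.195]
orientation: [-179.9, 0.0, -91.2]
force: [0.4, 0.3, 0.9]
opening: 0.0528
gripper_force: 0.0
shift [0.0024 0.0052 0.0277] spin 0.0008 rows>= 1 1  j6 -11.06468571182981
```

```bash
python3 -m creep '[[[0,0,0.026,0,0.6],[0,0,0,0,0.6],[0,0,0,0,0],[0,0,0,0,0],[0,0,0,0,0],[0,0,0,0,0],[0,0,0,0,0]]]'; python3 -m creep '[[[0,0,-0.1,0,0],[0,0,-0.2,0,0],[0,0,-0.2,-0.055,0],[0,0,-0.15,-0.055,0],[0,0,0,-0.055,0],[0,0,0,0,0],[0,0,0,0,0]]]'; python3 -c "
from h import *
go(.5035,.1392,.32,-76.4)"
```

```text
clock: 26.62
tool_pos: [0.551, -0.0989, 0.1887]
orientation: [-180.0, 0.0, -91.2]
force: [-0.7, 0.4, 2.1]
opening: 0.0292
gripper_force: 30.0
clock: 27.2
tool_pos: [0.5504, -0.0989, 0.3183]
orientation: [180.0, 0.0, -76.5]
force: [-1.0, 0.2, -1.3]
opening: 0.0296
gripper_force: 30.0
shift [-1.2126 -0.0493 -0.0079] spin -0.0014 rows>= 7 1  j6 3.6350648946771353
```

```bash
python3 -m creep '[[[-0.173,-0.007,0,0,0],[-0.173,-0.007,0,0,0],[-0.173,-0.007,0,0,0],[-0.173,-0.007,0,0,0],[-0.173,-0.007,0,0,0],[-0.173,-0.007,0,0,0],[-0.173,-0.007,0,0,0],[0,0,0,0,0]]]';  python3 -m creep '[[[0,0,0,0,0],[0,0,0.15,0,0],[0,0,0.15,0,0],[0,0,0.1,0,0],[0,0,0.05,0,0],[0,0,0,0,0],[0,0,0,0,0]]]'; python3 -c "
from h import *
go(.5035,.1392,.2097,-76.4)"
```

```text
clock: 27.87
tool_pos: [0.5024, 0.1429, 0.3172]
orientation: [179.9, -0.0, -76.3]
force: [0.8, 1.0, -0.9]
opening: 0.0294
gripper_force: 30.0
clock: 28.45
tool_pos: [0.5035, 0.1382, 0.2282]
orientation: [179.9, -0.1, -76.4]
force: [0.4, 1.0, 1.5]
opening: 0.0295
gripper_force: 30.0
shift [-0.0051 -0.0012  0.0924] spin -0.0004 rows>= 1 1  j6 -23.35876256988079
```

```bash
python3 -m creep '[[[0,0,0.05,0,0],[0,0,0.042,0,0],[0,0,0,0,0],[0,0,0,0,0]]]';python3 -m creep '[[[0,0,0,0,0.44],[0,0,0,0,0.44],[0,0,0,0,0.44],[0,0,0,0,0.44],[0,0,-0.1,0,0.44],[0,0,-0.2,0,0.44],[0,0,-0.2,0,0.44],[0,0,-0.05,0,0.44]]]'; python3 -c "
from h import *
go(.5606,-.0807,.40,-76.4)"
```

```text
clock: 28.78
tool_pos: [0.5032, 0.1386, 0.21]
orientation: [180.0, -0.0, -76.4]
force: [-0.5, -0.6, -0.5]
opening: 0.0293
gripper_force: 30.0
clock: 29.45
tool_pos: [0.5048, 0.1394, 0.3263]
orientation: [-179.5, 0.1, -76.3]
force: [0.7, 1.0, -0.2]
opening: 0.0384
gripper_force: 0.0
shift [ 1.1348 -0.0133 -0.3703] spin 0.0013 rows>= 6 1  j6 -23.327456149652402
```

```bash
python3 -m creep '[[[0.19,-0.008,-0.05,0,0.6],[0.19,-0.008,-0.05,0,0.6],[0.19,-0.008,-0.05,0,0.6],[0.19,-0.008,-0.05,0,0.6],[0.19,-0.008,-0.05,0,0.6],[0.19,-0.008,-0.05,0,0.6],[0.19,-0.008,-0.05,0,0.6],[0,0,0,0,0.6]]]'; python3 -m creep '[[[0,0,0,0,0.6]]]'; python3 e.py;python3 -c "
from h import *
go(.6542,-.1092,.1895,-76.4)"
```

```text
clock: 30.12
tool_pos: [0.5783, -0.1222, 0.392]
orientation: [-179.8, -0.1, -76.6]
force: [0.5, 1.0, 1.4]
opening: 0.0525
gripper_force: 0.0
clock: 30.2
tool_pos: [0.5771, -0.1191, 0.3903]
orientation: [-180.0, -0.0, -76.6]
force: [0.9, 0.7, -0.4]
opening: 0.0525
gripper_force: 0.0
[ 0.5767 -0.118   0.3898] -76.4887038165358
lens1 conf0.86 uv [237. 172.] origin [ 0.6549 -0.1118] rect [ 0.654  -0.1106  0.0355  0.0314] ang 39.8 sat 10.0
lens1 conf0.63 uv [351.  93.] origin [ 0.5627 -0.2041] rect [ 0.5679 -0.204   0.0313  0.0309] ang 15.4 sat 12.0
filter1 conf0.85 uv [256.  46.] origin None rect [ 0.6598 -0.2315  0.0305  0.0323] ang 84.1 sat 12.0
filter1 conf0.77 uv [345.   3.] origin None rect [ 0.5902 -0.2787  0.0293  0.0098] ang 13.7 sat 92.0
filter1 conf0.57 uv [179. 105.] origin [ 0.7242 -0.1599] rect [ 0.7213 -0.1576  0.0348  0.0317] ang 43.8 sat 255.0
shift [ 0.0589 -0.385   1.0017] spin 0.0014 rows>= 6 1  j6 6.08049776688484
```

```bash
python3 -m creep '[[[0.03,-0.19,0,0,0.55],[0.03,-0.195,0,0,0.55],[0,0,0.2,0,0.55],[0,0,0.2,0,0.55],[0,0,0.2,0,0.55],[0,0,0.2,0,0.55],[0,0,0.1,0,0.55],[0,0,0.05,0,0.55]]]'; python3 -m creep '[[[0,0,0.025,0,0.55],[0,0,0,0,0.55],[0,0,0,0,0.55]]]'; python3 -c "
from h import *
go(.6542,-.1095,.1895,-76.4)"
```

```text
clock: 31.12
tool_pos: [0.653, -0.1094, 0.1959]
orientation: [179.7, 0.1, -76.3]
force: [-0.1, -0.1, 0.2]
opening: 0.0483
gripper_force: 0.0
clock: 31.37
tool_pos: [0.6554, -0.1102, 0.1967]
orientation: [-179.9, -0.0, -76.3]
force: [0.6, 1.0, 0.7]
opening: 0.0482
gripper_force: 0.0
shift [-0.0046  0.0051  0.036 ] spin 0.0011 rows>= 1 1  j6 6.434659105723795
```

```bash
python3 -m creep '[[[0,0,0.034,0,0.55],[0,0,0,0,0.55],[0,0,0,0,0],[0,0,0,0,0],[0,0,0,0,0],[0,0,0,0,0],[0,0,0,0,0]]]'; python3 -m creep '[[[0,0,-0.1,0,0],[0,0,-0.2,0,0],[0,0,-0.2,0,0],[0,0,-0.16,0,0],[0,0,0,0,0],[0,0,0,0,0]]]'; python3 -c "
from h import *
go(.5793,.1576,.32,-76.4)"
```

```text
clock: 31.95
tool_pos: [0.6547, -0.1107, 0.1888]
orientation: [-180.0, -0.0, -76.4]
force: [-0.8, -0.3, 3.6]
opening: 0.0306
gripper_force: 30.0
clock: 32.45
tool_pos: [0.655, -0.1106, 0.3232]
orientation: [-179.7, -0.0, -76.4]
force: [0.7, -0.2, -2.0]
opening: 0.0308
gripper_force: 30.0
shift [-1.3926  0.0517  0.0148] spin 0.0005 rows>= 7 1  j6 6.437787051689819
```

```bash
python3 -m creep '[[[-0.174,0.0065,0,0,0],[-0.174,0.0065,0,0,0],[-0.174,0.0065,0,0,0],[-0.174,0.0065,0,0,0],[-0.174,0.0065,0,0,0],[-0.174,0.0065,0,0,0],[-0.174,0.0065,0,0,0],[-0.174,0.0065,0,0,0]]]';  python3 -m creep '[[[0,0,0,0,0],[0,0,0.15,0,0],[0,0,0.15,0,0],[0,0,0.1,0,0],[0,0,0.05,0,0],[0,0,0,0,0],[0,0,0,0,0]]]'; python3 -c "
from h import *
go(.5793,.1576,.2097,-76.4)"
```

```text
clock: 33.12
tool_pos: [0.5777, 0.1588, 0.319]
orientation: [179.9, -0.0, -76.4]
force: [1.5, -0.4, -1.7]
opening: 0.0305
gripper_force: 30.0
clock: 33.7
tool_pos: [0.5789, 0.1574, 0.2299]
orientation: [179.9, -0.0, -76.4]
force: [-0.0, 0.3, 0.8]
opening: 0.0308
gripper_force: 30.0
shift [-0.0008 -0.0022  0.101 ] spin 0.0005 rows>= 1 1  j6 -20.227559755691335
```

```bash
python3 -m creep '[[[0,0,0.05,0,0],[0,0,0.05,0,0],[0,0,0,0,0],[0,0,0,0,0]]]';python3 -m creep '[[[0,0,0,0,0.46],[0,0,0,0,0.46],[0,0,0,0,0.46],[0,0,0,0,0.46],[0,0,-0.1,0,0.46],[0,0,-0.2,0,0.46],[0,0,-0.2,0,0.46],[0,0,-0.05,0,0.46]]]'; python3 -m creep '[[[0.19,0.04,-0.05,0,0.6],[0.19,0.04,-0.05,0,0.6],[0.19,0.04,-0.05,0,0.6],[0.19,0.04,-0.05,0,0.6],[0.19,0.04,-0.05,0,0.6],[0.19,0.04,-0.05,0,0.6],[0.19,0.04,-0.05,0,0.6],[0.19,0.04,0,0,0.6]]]';python3 -m creep '[[[0,0,0,0,0.6],[0,0,0,0,0.6]]]'; python3 e.py;python3 -c "
from h import *
go(.566,-.204,.1895,-76.4)"
```

```text
clock: 34.03
tool_pos: [0.5787, 0.1573, 0.21]
orientation: [180.0, -0.0, -76.4]
force: [0.6, 0.1, -0.2]
opening: 0.0307
gripper_force: 30.0
clock: 34.7
tool_pos: [0.5804, 0.158, 0.3271]
orientation: [-179.5, 0.1, -76.3]
force: [1.6, 0.2, 2.0]
opening: 0.0401
gripper_force: 0.0
clock: 35.37
tool_pos: [0.5884, -0.155, 0.393]
orientation: [-179.8, -0.1, -76.3]
force: [0.6, 0.2, 0.2]
opening: 0.0529
gripper_force: 0.0
clock: 35.53
tool_pos: [0.5879, -0.1552, 0.3903]
orientation: [-180.0, 0.0, -76.6]
force: [-0.9, 0.8, 0.7]
opening: 0.0526
gripper_force: 0.0
[ 0.588  -0.1539  0.3901] -76.48817880306194
lens1 conf0.83 uv [351. 135.] origin [ 0.5701 -0.2025] rect [ 0.5682 -0.2052  0.0305  0.0311] ang 59.0 sat 10.0
filter1 conf0.88 uv [186. 145.] origin [ 0.7254 -0.1586] rect [ 0.7215 -0.1584  0.0357  0.0306] ang 43.9 sat 255.0
filter1 conf0.74 uv [348.  33.] origin [ 0.5926 -0.2943] rect [ 0.5908 -0.2936  0.033   0.0309] ang 87.9 sat 81.0
filter1 conf0.56 uv [259.  87.] origin [ 0.6617 -0.23  ] rect [ 0.6595 -0.2316  0.0306  0.0318] ang 84.0 sat 12.0
shift [0.2265 0.1706 1.0037] spin 0.0014 rows>= 6 1  j6 9.80871006201446
```

```bash
python3 -m creep '[[[0.115,0.08,0,0,0.55],[0.115,0.08,0,0,0.55],[0,0,0.2,0,0.55],[0,0,0.2,0,0.55],[0,0,0.2,0,0.55],[0,0,0.2,0,0.55],[0,0,0.1,0,0.55],[0,0,0.05,0,0.55]]]'; python3 -m creep '[[[0,0,0.025,0,0.55],[0,0,0,0,0.55],[0,0,0,0,0.55]]]'; python3 -c "
from h import *
go(.568,-.2045,.1895,-76.4)"
```

```text
clock: 36.45
tool_pos: [0.5669, -0.2041, 0.1967]
orientation: [179.7, 0.1, -76.3]
force: [0.2, 0.1, 0.7]
opening: 0.0482
gripper_force: 0.0
clock: 36.7
tool_pos: [0.569, -0.2049, 0.1967]
orientation: [-179.9, -0.0, -76.3]
force: [0.8, -0.2, -0.0]
opening: 0.0481
gripper_force: 0.0
shift [-0.0033  0.0043  0.0359] spin 0.0011 rows>= 1 1  j6 14.991474609807355
```

```bash
python3 -m creep '[[[0,0,0.034,0,0.55],[0,0,0,0,0.55],[0,0,0,0,0],[0,0,0,0,0],[0,0,0,0,0],[0,0,0,0,0],[0,0,0,0,0]]]'; python3 -m creep '[[[0,0,-0.1,0,0],[0,0,-0.2,0,0],[0,0,-0.2,0,0],[0,0,-0.16,0,0],[0,0,0,0,0],[0,0,0,0,0]]]'; python3 -c "
from h import *
go(.5167,.0848,.32,-76.4)"
```

```text
clock: 37.28
tool_pos: [0.5682, -0.2054, 0.1889]
orientation: [-180.0, -0.0, -76.4]
force: [0.2, 0.5, 3.8]
opening: 0.0307
gripper_force: 30.0
clock: 37.78
tool_pos: [0.5685, -0.2054, 0.323]
orientation: [-179.7, -0.1, -76.4]
force: [-0.3, 0.0, -1.1]
opening: 0.0307
gripper_force: 30.0
shift [-1.471  -0.0904  0.0136] spin 0.0004 rows>= 8 1  j6 14.992183847877273
```

```bash
python3 -m creep '[[[-0.184,-0.0113,0,0,0],[-0.184,-0.0113,0,0,0],[-0.184,-0.0113,0,0,0],[-0.184,-0.0113,0,0,0],[-0.184,-0.0113,0,0,0],[-0.184,-0.0113,0,0,0],[-0.184,-0.0113,0,0,0],[-0.184,-0.0113,0,0,0]]]';  python3 -m creep '[[[0,0,0,0,0],[0,0,0.15,0,0],[0,0,0.15,0,0],[0,0,0.1,0,0],[0,0,0.05,0,0],[0,0,0,0,0],[0,0,0,0,0]]]'; python3 -c "
from h import *
go(.5167,.0848,.2097,-76.4)"
```

```text
clock: 38.45
tool_pos: [0.515, 0.0865, 0.3192]
orientation: [179.9, -0.0, -76.4]
force: [0.0, 0.8, 0.3]
opening: 0.0305
gripper_force: 30.0
clock: 39.03
tool_pos: [0.5163, 0.0849, 0.2301]
orientation: [179.9, -0.0, -76.4]
force: [0.3, -1.4, 0.1]
opening: 0.0303
gripper_force: 30.0
shift [ 0.0011 -0.0022  0.1018] spin 0.0005 rows>= 1 1  j6 -17.22423696439876
```

```bash
python3 -m creep '[[[0,0,0.05,0,0],[0,0,0.05,0,0],[0,0,0,0,0],[0,0,0,0,0]]]';python3 -m creep '[[[0,0,0,0,0.46],[0,0,0,0,0.46],[0,0,0,0,0.46],[0,0,0,0,0.46],[0,0,-0.1,0,0.46],[0,0,-0.2,0,0.46],[0,0,-0.2,0,0.46],[0,0,-0.05,0,0.46]]]'; python3 -m creep '[[[0.18,-0.033,-0.05,0,0.6],[0.18,-0.033,-0.05,0,0.6],[0.18,-0.033,-0.05,0,0.6],[0.18,-0.033,-0.05,0,0.6],[0.18,-0.033,-0.05,0,0.6],[0.18,-0.033,-0.05,0,0.6],[0.18,-0.033,-0.05,0,0.6],[0,0,0,0,0.6]]]';python3 -m creep '[[[0,0,0,0,0.6],[0,0,0,0,0.6]]]'; python3 e.py;python3 -c "
from h import *
go(.6605,-.231,.1895,-96)"
```

```text
clock: 39.37
tool_pos: [0.516, 0.0849, 0.2102]
orientation: [180.0, -0.0, -76.4]
force: [1.2, 0.2, -0.2]
opening: 0.0306
gripper_force: 30.0
clock: 40.03
tool_pos: [0.5177, 0.0856, 0.3267]
orientation: [-179.5, 0.0, -76.3]
force: [2.0, 0.2, 0.1]
opening: 0.0402
gripper_force: 0.0
clock: 40.7
tool_pos: [0.6225, -0.1539, 0.3921]
orientation: [-179.9, -0.1, -76.5]
force: [0.8, 0.5, -0.2]
opening: 0.0526
gripper_force: 0.0
clock: 40.87
tool_pos: [0.6202, -0.1491, 0.3899]
orientation: [180.0, 0.0, -76.4]
force: [-0.1, 0.6, -0.0]
opening: 0.0525
gripper_force: 0.0
[ 0.6201 -0.1485  0.39  ] -76.35930866410149
filter1 conf0.93 uv [383.  34.] origin [ 0.5923 -0.2959] rect [ 0.5921 -0.2929  0.0317  0.0311] ang 87.8 sat 82.0
filter1 conf0.83 uv [218. 143.] origin [ 0.7245 -0.1597] rect [ 0.7224 -0.1585  0.0339  0.0311] ang 44.9 sat 255.0
filter1 conf0.76 uv [294.  89.] origin [ 0.6607 -0.2274] rect [ 0.6608 -0.2318  0.0294  0.0306] ang 83.7 sat 12.0
shift [ 0.4514 -0.0966  1.0052] spin 0.2191 rows>= 6 3  j6 9.631815723541433
```

```bash
python3 -m creep '[[[0.15,-0.032,0,0,0.6],[0.15,-0.032,0,0,0.6],[0.15,-0.032,0,0,0.6],[0,0,0.2,0.073,0.6],[0,0,0.2,0.073,0.6],[0,0,0.2,0.073,0.6],[0,0,0.2,0,0.6],[0,0,0.1,0,0.6]]]'; python3 -m creep '[[[0,0,0.05,0,0.55],[0,0,0.03,0,0.55],[0,0,0,0,0.55],[0,0,0,0,0.55]]]'; python3 -c "
from h import *
go(.6605,-.231,.1895,-96)"
```

```text
clock: 41.78
tool_pos: [0.6585, -0.2308, 0.2052]
orientation: [179.7, 0.0, -96.1]
force: [-1.6, 0.1, -0.5]
opening: 0.0528
gripper_force: 0.0
clock: 42.12
tool_pos: [0.6612, -0.2317, 0.1961]
orientation: [-179.9, -0.0, -96.0]
force: [0.5, 0.9, 2.0]
opening: 0.0485
gripper_force: 0.0
shift [-0.0031  0.0039  0.0331] spin -0.0002 rows>= 1 1  j6 -2.6263386174107417
```

```bash
python3 -m creep '[[[0,0,0.033,0,0.55],[0,0,0,0,0.55],[0,0,0,0,0],[0,0,0,0,0],[0,0,0,0,0],[0,0,0,0,0],[0,0,0,0,0]]]'; python3 -m creep '[[[0,0,-0.1,0,0],[0,0,-0.2,0,0],[0,0,-0.2,-0.073,0],[0,0,-0.18,-0.073,0],[0,0,0,-0.073,0],[0,0,0,0,0],[0,0,0,0,0]]]'; python3 -c "
from h import *
go(.5925,.1032,.325,-76.4)"
```

```text
clock: 42.7
tool_pos: [0.6605, -0.2319, 0.1883]
orientation: [-180.0, -0.0, -96.1]
force: [0.1, 1.2, 3.0]
opening: 0.0297
gripper_force: 30.0
clock: 43.28
tool_pos: [0.66, -0.2317, 0.3238]
orientation: [-180.0, 0.0, -76.6]
force: [-0.5, 0.8, -0.6]
opening: 0.0294
gripper_force: 30.0
shift [-1.7073 -0.0613 -0.0051] spin -0.0017 rows>= 9 1  j6 16.905542548427874
```

```bash
python3 -m creep '[[[-0.17,-0.006,-0.08,0,0],[-0.17,-0.006,0,0,0],[-0.17,-0.006,0,0,0],[-0.17,-0.006,0,0,0],[-0.17,-0.006,0,0,0],[-0.17,-0.006,0,0,0],[-0.17,-0.006,0,0,0],[-0.17,-0.006,0,0,0]]]';  python3 -m creep '[[[-0.17,-0.006,0,0,0],[-0.17,-0.006,0,0,0],[0,0,0,0,0],[0,0,0.15,0,0],[0,0,0.15,0,0],[0,0,0.1,0,0],[0,0,0.1,0,0],[0,0,0,0,0]]]'; python3 -m creep '[[[0,0,0,0,0]]]'; python3 -c "
from h import *
go(.5925,.1032,.2095,-76.4)"
```

```text
clock: 43.95
tool_pos: [0.6045, 0.0361, 0.338]
orientation: [179.8, -0.0, -76.6]
force: [0.6, 1.0, 0.1]
opening: 0.0293
gripper_force: 30.0
clock: 44.62
tool_pos: [0.5897, 0.1005, 0.2341]
orientation: [179.4, -0.1, -76.6]
force: [-1.4, -0.6, -1.8]
opening: 0.0296
gripper_force: 30.0
clock: 44.7
tool_pos: [0.5913, 0.101, 0.238]
orientation: [179.7, -0.1, -76.5]
force: [0.1, -0.6, -0.5]
opening: 0.0299
gripper_force: 30.0
shift [-0.0096 -0.0092  0.1423] spin -0.0010 rows>= 1 1  j6 -14.832886485596866
```

Place, raise, then retreat to inspect the case contents.

```bash
python3 -m creep '[[[-0.0096,-0.0092,0.05,0,0],[0,0,0.05,0,0],[0,0,0.042,0,0],[0,0,0,0,0],[0,0,0,0,0]]]';python3 -m creep '[[[0,0,0,0,0.44],[0,0,0,0,0.44],[0,0,0,0,0.44],[0,0,0,0,0.44],[0,0,-0.1,0,0.44],[0,0,-0.2,0,0.44],[0,0,-0.2,0,0.44],[0,0,-0.2,0,0.44]]]'; python3 -m creep '[[[0,0,-0.1,0,0],[-0.15,0,-0.1,0,0],[-0.18,0,0,0,0],[-0.18,0,0,0,0],[-0.1,0,0,0,0],[0,0,0,0,0],[0,0,0,0,0]]]'; python3 - <<'E'
from h import *
w=shot('wrist','w7.png'); print(telemetry.get_obs()['tool_pos'])
C=np.array([.548,.1212]);X=np.array([-.235,.972]);Y=np.array([-.972,-.235])
for q in ['lens1','filter1']:
    for r in nets.masks_of(w,q):
        p=at(w,r['uv'],.035)[:2]-C; print(q,r['confidence'],r['uv'],'case',p@X,p@Y)
for q in ['hasp_tip','hasp_hinge']:
    for r in nets.landmark_of(w,q)[:1]: print(q,r['confidence'],r['uv'])
E
```

```text
clock: 45.12
tool_pos: [0.5931, 0.1035, 0.211]
orientation: [179.9, -0.0, -76.4]
force: [-0.1, -0.6, -0.0]
opening: 0.0296
gripper_force: 30.0
clock: 45.78
tool_pos: [0.5929, 0.1035, 0.3532]
orientation: [180.0, -0.0, -76.4]
force: [1.1, 1.7, -0.3]
opening: 0.0383
gripper_force: 0.0
clock: 46.37
tool_pos: [0.564, 0.2234, 0.3917]
orientation: [-180.0, 0.0, -76.2]
force: [0.7, -0.5, -0.4]
opening: 0.0016
gripper_force: 0.0
[0.5642 0.2225 0.3916]
lens1 0.77 [406.7, 49.5] case -0.02477875520620329 0.03974802348611995
lens1 0.76 [318.4, 114.8] case 0.031652559755772684 -0.037416458950486155
filter1 0.87 [315.7, 49.0] case -0.024548413048393097 -0.040030494363719235
filter1 0.78 [402.6, 108.6] case 0.025680155688636203 0.039388702707288226
```

View pics/w7.png

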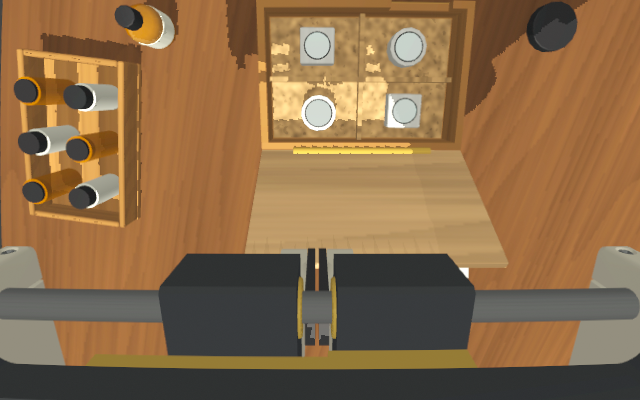

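```bash
python3 -m creep '[[[-0.12,0.091,0,0,0],[-0.12,0.091,0,0,0],[-0.11,0.091,0,0,0],[0,0,0,0,0],[0,0,0.15,0,0],[0,0,0.12,0,0],[0,0,0.06,0,0],[0,0,0,0,0]]]'; python3 -m creep '[[[0,0,0,0,0],[0.05,0,0,0,0],[0.05,0,0,0,0],[0.05,0,0,0,0],[0,0,0,0,0]]]';  python3 -m creep '[[[0.05,0,0,0,0],[0.05,0,0,0,0],[0.05,0,0,0,0],[0.05,0,0,0,0],[0.05,0,0,0,0],[0.05,0,0,0,0],[0,0,0,0,0]]]'; cat > g.py <<'E'
from h import *
C=np.array([.548,.1212]);X=np.array([-.235,.972]);Y=np.array([-.972,-.235])
o=telemetry.get_obs(); d=o['tool_pos'][:2]-C; print('case x,y',d@X,d@Y,'tip z',o['tool_pos'][2]-.178,'f',o['force'])
E
python3 g.py
```

```text
clock: 47.28
tool_pos: [0.4944, 0.276, 0.3225]
orientation: [179.7, -0.1, -76.4]
force: [0.1, 0.2, -0.5]
opening: 0.0006
gripper_force: 0.0
clock: 47.7
tool_pos: [0.5025, 0.2465, 0.3265]
orientation: [-179.9, 0.0, -76.4]
force: [0.5, 0.7, -0.4]
opening: 0.0006
gripper_force: 0.0
clock: 48.28
tool_pos: [0.5163, 0.188, 0.3253]
orientation: [180.0, -0.0, -76.4]
force: [-0.4, -0.6, 0.5]
opening: 0.0002
gripper_force: 0.0
case x,y 0.07239362497602894 0.015150654785697546 tip z 0.14727220480699865 f [-0.3905 -0.5888  0.5082]
```

```bash
python3 -m creep '[[[0.035,0,0,0,0],[0.035,0,0,0,0],[0.045,0,0.008,0,0],[0.045,0,0.008,0,0],[0.043,0,0.018,0,0],[0.043,0,0.018,0,0],[0,0,0,0,0]]]'; python3 -m creep '[[[0.039,0,0.027,0,0],[0.039,0,0.027,0,0],[0.032,0,0.033,0,0],[0.032,0,0.033,0,0],[0,0,0,0,0],[0,0,0,0,0]]]'; python3 g.py; python3 - <<'E'
from h import *
s=shot('scene','s7.png')
for q in ['lid_edge','hasp_tip','hasp_hinge','lid_hinge']:
    for r in nets.landmark_of(s,q)[:2]: print(q,r['confidence'],r['uv'])
C=np.array([.548,.1212]);X=np.array([-.235,.972]);Y=np.array([-.972,-.235])
for t in (0,.4,.6,.8,1.0,1.57,2.1):
    p=C+(.06-.12*np.cos(t))*X+.0437*Y; print(t,proj(s,[*p,.055+.12*np.sin(t)]))
for t in (1.57,1.8,2.0,2.2):
    p=C+(-.064+.062*np.cos(t))*X-.045*Y; print('hasp',t,proj(s,[*p,.0635+.062*np.sin(t)]))
E
```

```text
clock: 48.87
tool_pos: [0.5277, 0.1405, 0.3141]
orientation: [179.9, -0.0, -76.4]
force: [-0.8, 0.5, -0.5]
opening: 0.0004
gripper_force: 0.0
clock: 49.37
tool_pos: [0.5343, 0.1139, 0.2903]
orientation: [179.9, -0.0, -76.4]
force: [-0.1, 0.2, 0.1]
opening: 0.0002
gripper_force: 0.0
case x,y -0.0038286786316019655 0.01506422973076957 tip z 0.11228893371352716 f [-0.1316  0.2084  0.1077]
lid_edge 0.8 [335.6, 165.0]
hasp_tip 0.58 [158.3, 193.6]
hasp_tip 0.54 [342.7, 187.2]
hasp_hinge 0.53 [357.8, 200.7]
lid_hinge 0.81 [375.7, 178.2]
0 [[329.4423 189.552 ]]
0.4 [[333.1973 171.7489]]
0.6 [[337.2559 162.6223]]
0.8 [[342.554  153.9582]]
1.0 [[348.8278 146.2006]]
1.57 [[369.0823 132.1256]]
2.1 [[385.703  132.1696]]
hasp 1.57 [[354.9959 180.5444]]
hasp 1.8 [[350.1798 183.1822]]
hasp 2.0 [[346.064  186.4351]]
hasp 2.2 [[342.2141 190.438 ]]
```

```bash
python3 -m creep '[[[0.025,0,0.039,0,0],[0.025,0,0.039,0,0],[0.016,0,0.043,0,0],[0.016,0,0.043,0,0],[0.007,0,0.045,0,0],[0.007,0,0.04,0,0],[0,0,0,0,0]]]'; python3 g.py; python3 -m creep '[[[0,0,0.01,0,0],[0,0,0.01,0,0],[0,0,0,0,0],[0,0,0,0,0]]]'; python3 g.py
```

```text
clock: 50.2
tool_pos: [0.5388, 0.0954, 0.2398]
orientation: [179.9, -0.0, -76.4]
force: [-0.3, -0.4, 1.1]
opening: 0.0006
gripper_force: 0.0
case x,y -0.022884745980591977 0.014975421383117212 tip z 0.061815718407248144 f [-0.2604 -0.3874  1.0639]
clock: 50.53
tool_pos: [0.5388, 0.0956, 0.239]
orientation: [-180.0, -0.0, -76.3]
force: [-8.9, -1.5, 23.6]
opening: 0.0005
gripper_force: 11.7
case x,y -0.0227124387273203 0.014972029825855888 tip z 0.06101078724170686 f [-8.9111 -1.5244 23.6211]
```

```bash
python3 -m creep '[[[0,0,-0.1,0,0],[0,0,-0.2,0,0],[0,0,-0.2,0,0],[0.14,-0.075,0,0,0],[0.14,-0.075,0,0,0],[0.14,-0.075,0,0,0],[0.14,-0.075,0,0,0],[0,0,0,0,0]]]'; python3 -m creep '[[[0,0,0,0,0],[0,0,0.14,0,0],[0,0,0.14,0,0],[0,0,0,0,0],[0,0,0,0,0]]]'; python3 g.py; python3 - <<'E'
from h import *
for n in ('scene','top'):
    s=shot(n)
    for q in ['lid_edge','hasp_tip']:
        for r in nets.landmark_of(s,q)[:2]: print(n,q,r['confidence'],r['uv'])
E
```

```text
clock: 51.2
tool_pos: [0.6262, -0.002, 0.3361]
orientation: [180.0, -0.1, -76.5]
force: [0.2, -0.5, -0.9]
opening: 0.0005
gripper_force: 0.0
clock: 51.62
tool_pos: [0.6228, 0.0015, 0.2801]
orientation: [179.8, -0.0, -76.3]
force: [0.2, -0.2, 0.8]
opening: 0.0003
gripper_force: 0.0
case x,y -0.1339061414398712 -0.04460647246355384 tip z 0.10206239560076197 f [ 0.2156 -0.2331  0.8139]
scene lid_edge 0.6 [328.6, 191.8]
scene lid_edge 0.38 [163.7, 221.7]
scene hasp_tip 0.65 [160.5, 193.8]
scene hasp_tip 0.49 [344.1, 187.3]
top lid_edge 0.67 [286.5, 217.1]
top hasp_tip 0.18 [355.6, 186.4]
```

```bash
python3 -m creep '[[[-0.05,0,-0.015,0,0],[-0.05,0,0,0,0],[-0.05,0,0,0,0],[-0.05,0,0,0,0],[-0.05,0,0,0,0],[-0.04,0,0,0,0],[0,0,0,0,0]]]'; python3 g.py; python3 -m creep '[[[-0.04,0,-0.015,0,0],[-0.046,0,0.005,0,0],[-0.044,0,0.02,0,0],[-0.04,0,0.03,0,0],[-0.034,0,0.036,0,0],[-0.025,0,0.041,0,0],[0,0,0,0,0],[0,0,0,0,0]]]'; python3 g.py;  python3 - <<'E'
from h import *
C=np.array([.548,.1212]);X=np.array([-.235,.972]);Y=np.array([-.972,-.235])
for n in ('scene','top'):
    s=shot(n)
    for q in ['hasp_tip']:
        for r in nets.landmark_of(s,q)[:2]: print(n,q,r['confidence'],r['uv'])
    for t in (0,.3,.6,1,1.57,2.15):
        p=C+(-.064+.062*np.cos(t))*X-.045*Y; print('hasp',t,proj(s,[*p,.0635+.062*np.sin(t)]))
E
```

```text
clock: 52.5
tool_pos: [0.6096, 0.0593, 0.2843]
orientation: [-180.0, 0.0, -76.3]
force: [-0.0, 0.6, 0.1]
opening: 0.0006
gripper_force: 0.0
case x,y -0.07466342793707394 -0.04533184641197986 tip z 0.10627828979396753 f [-0.0035  0.6025  0.1097]
clock: 53.17
tool_pos: [0.5988, 0.1022, 0.2598]
orientation: [179.9, -0.0, -76.3]
force: [0.0, 0.1, 0.2]
opening: 0.0001
gripper_force: 0.0
case x,y -0.030389608592808513 -0.04494081313736591 tip z 0.0817570567462137 f [0.0004 0.1014 0.2126]
scene hasp_tip 0.49 [261.1, 252.6]
scene hasp_tip 0.43 [370.9, 186.4]
hasp 0 [[372.49   194.8855]]
hasp 0.3 [[372.3699 188.7057]]
hasp 0.6 [[370.5379 183.7017]]
hasp 1 [[365.6095 179.6818]]
hasp 1.57 [[354.9959 180.5444]]
hasp 2.15 [[343.1416 189.3761]]
hasp 0 [[258.701  189.7591]]
hasp 0.3 [[258.6512 189.0915]]
hasp 0.6 [[260.6254 188.0096]]
hasp 1 [[266.2049 186.0794]]
hasp 1.57 [[278.2252 182.9853]]
hasp 2.15 [[291.2287 180.4812]]
```

```bash
python3 -m creep '[[[0,0,-0.08,0,0],[0,0,0,0,0],[-0.115,0,0,0,0],[0,0,0,0,0],[0,0,0.05,0,0],[0,0,0.05,0,0],[0,0,0.04,0,0],[0,0,0,0,0]]]';python3 g.py;  python3 -m creep '[[[0,0,0.012,0,0],[0,0,0.01,0,0],[0,0,0,0,0]]]'; python3 g.py
```

```text
clock: 54.03
tool_pos: [0.5929, 0.1235, 0.246]
orientation: [179.8, -0.0, -76.4]
force: [-0.4, -0.6, -0.2]
opening: 0.0006
gripper_force: 0.0
case x,y -0.008271781525699786 -0.044212893828797104 tip z 0.06798434447535814 f [-0.4295 -0.5748 -0.1983]
clock: 54.28
tool_pos: [0.5937, 0.1242, 0.244]
orientation: [180.0, -0.0, -76.4]
force: [0.8, 0.2, 0.1]
opening: 0.0007
gripper_force: 0.0
case x,y -0.007863237871480386 -0.04516464142143345 tip z 0.06602517782555331 f [0.7612 0.2232 0.0922]
```

```bash
python3 -m creep '[[[0,0,0.008,0,0],[0,0,0,0,0],[0,0,0,0,0]]]'; python3 g.py;  python3 -m creep '[[[0,0,0.005,0,0],[0,0,0,0,0],[0,0,0,0,0]]]'; python3 g.py
```

```text
clock: 54.53
tool_pos: [0.5939, 0.1244, 0.2433]
orientation: [-180.0, -0.0, -76.4]
force: [0.3, -1.0, 2.5]
opening: 0.0006
gripper_force: 1.2
case x,y -0.007720578974422354 -0.0453551420723849 tip z 0.06533677358768561 f [ 0.2973 -0.9588  2.5273]
clock: 54.78
tool_pos: [0.594, 0.1243, 0.243]
orientation: [-179.9, -0.0, -76.3]
force: [-2.6, -1.7, 8.6]
opening: 0.0001
gripper_force: 4.2
case x,y -0.00774021603456531 -0.04541857853432859 tip z 0.06501076770940348 f [-2.5532 -1.6904  8.5698]
```

```bash
python3 -m creep '[[[0,0,0.005,0,0],[0,0,0,0,0]]]'; python3 -m creep '[[[0,0,-0.1,0,0],[0,0,-0.2,0,0],[0,0,-0.2,0,0],[-0.15,0,-0.1,0,0],[-0.19,0,0,0,0],[-0.19,0,0,0,0],[-0.1,0,0,0,0],[0,0,0,0,0]]]'; python3 - <<'E'
from h import *
C=np.array([.548,.1212]);X=np.array([-.235,.972]);Y=np.array([-.972,-.235])
w=shot('wrist'); s=shot('scene'); a=cv2.resize(w['frame'][0:230,200:520,::-1],(780,300*780//417)); a=cv2.resize(w['frame'][0:230,200:520,::-1],(400,288)); b=cv2.resize(s['frame'][140:290,130:430,::-1],(800,400))
cv2.imwrite('pics/fin.png',np.vstack([cv2.copyMakeBorder(cv2.resize(w['frame'][0:200,200:440,::-1],(240,200)),0,0,0,560,0),b]) if 0 else cv2.copyMakeBorder(np.vstack([np.hstack([cv2.resize(w['frame'][0:160,200:360,::-1],(300,200)) if 0 else cv2.resize(w['frame'][0:150,180:480,::-1],(400,200)),cv2.resize(s['frame'][160:235,310:460,::-1],(400,200))]),b]),0,0,0,0,0))
for n,p in (('w',w),('s',s)):
    for q in ['hasp_tip','lid_edge']:
        for r in nets.landmark_of(p,q)[:1]: print(n,q,r['confidence'],r['uv'])
    print(proj(p,[*(C-.002*X-.045*Y),.0635]))
E
```

```text
clock: 54.95
tool_pos: [0.594, 0.1244, 0.2427]
orientation: [-179.9, -0.0, -76.3]
force: [-3.8, -1.9, 14.0]
opening: 0.0002
gripper_force: 7.0
clock: 55.62
tool_pos: [0.5631, 0.2504, 0.361]
orientation: [-180.0, 0.1, -76.2]
force: [-0.7, -0.4, -0.4]
opening: 0.0006
gripper_force: 0.0
w hasp_tip 0.64 [318.9, 36.6]
[[316.7802  31.6661]]
s hasp_tip 0.6 [371.1, 194.7]
s lid_edge 0.92 [330.2, 194.3]
[[372.49   194.8855]]
```

View pics/fin.png

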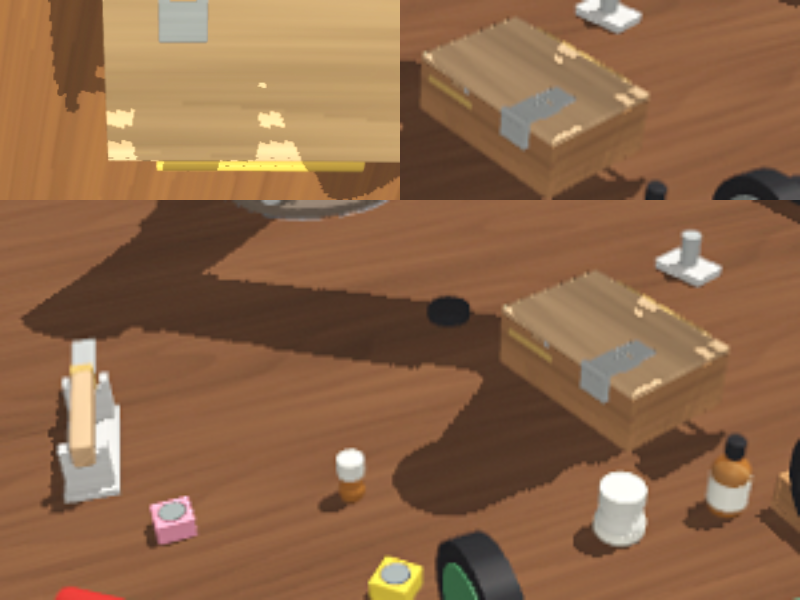

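The lid is shut and the hasp lies flat on it. The blade is on the rest, and the bystanders and the pink and yellow look-alikes have not moved.

```bash
python3 -c "
from plant import workorder; print(workorder.close_job())"
```

```text
the job is handed in; nothing more can be done
None
```

The job is handed in: both lens cells and both filter mounts lie flat in the case, one to a compartment, with the lid shut, the hasp flat on it and the blade across both forks of its rest.

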